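Open the wax warmer's service cover and switch it on

ROBOT

A 6-joint arm with a two-finger parallel gripper is mounted at the origin on the work surface. World frame = base frame: x ahead of the robot, y to its left, z up, the work surface at z = 0. Lengths are in m, angles in rad, forces in N, time in s.
With the tool pointing down it reaches from about 0.3 to 0.85 m from the base axis. Payload 5.4 kg.
Tool frame: the origin (TCP) lies on the mounting face of the last link; the fingertips stand 173 mm ahead of it and the grasp point (between the pads) lies 155 mm ahead of it; z points along the fingers, y is the direction in which the jaws open and shut (so a half turn about z gives the same grasp; the last joint's range is limited). The gripper opens to 85 mm and grips with 20 to 120 N. Pads are 22 mm wide; open, the fingers measure 114 mm over their backs; the gripper's body (76 mm by 85 mm) begins 54 mm behind the grasp point. The pads swing forward as they close: fully open they stand 13 mm farther back than shut.
Start: joints at [-1.37, 0.158, 1.597, -0, 1.386, -0.21], TCP at [0.23, -0.527, 0.405] pointing down, gripper open.
Joint ranges: [-2.91, 2.91], [-0.94, 2.29], [0.18, 2.7], [-1.29, 4.43], [0.17, 2.64], [-3, 3]. Speed limits (rad/s): [2.57, 2.57, 3.14, 3.14, 3.14, 3.14].

INTERFACE

Orientations are given as [roll, pitch, yaw] about the fixed x, y, z axes, in that order (R = Rz(yaw) Ry(pitch) Rx(roll)).
In Python, from bench import robot, optics gives the robot as it stands. The module is installed in compiled form; this text tells all that it offers.
- The arm moves only by the shell command python3 -m pendant 'ROWS' [OPENING]. ROWS is text: rows parted by semicolons, each of 4 numbers parted by spaces: the shift along the tool's x, y, z in m, then the turn about the tool's z in rad. A call has 1 to 20 rows; each row shifts and turns the commanded pose from where the row before left it, along the tool's axes as they then stand; what a row does not reach is not made up. A row lasts 1/10 s, in which the tool goes at most 50 mm and 8.59 degrees, less where a joint would pass 70% of its speed; a pose out of reach is approached as far as the arm can. A call with a gripper value outside its range is refused whole. OPENING is the closure in counts, from 0 (fully open) to 255 (shut), set as the call begins (- or left out, the last holds). The fingers move at their own pace and stop on an object; the grip force is fixed at half the most. Time passes only in rows, so rows that do not move let the fingers close. It gives the time, the measured TCP pose, the force and the opening at its end, in the units of the state.
- robot.sense(): the state, without advancing time (a new reading comes with each control period).
- optics.capture(name): name is "scene" or "top" or "wrist"; returns a dict with "image" (400x640x3 uint8, red, green, blue), "K" (3x3 intrinsics, pixels), "T" (4x4, takes a point from camera to world coordinates); the wrist camera has in their place "mount" (4x4, takes a point from camera to tool coordinates, whose origin is the TCP and whose axes are the flange's). Camera axes: x right, y down, z forward; pixel columns grow to the right and rows downward; lengths in m; the calibration is good to about 2 mm. A picture is of the moment at which its call begins: read the wrist's pose just before it. There is no depth.
- robot.sign_off(): hands the job in, once; it reports no verdict.
The state is a dict: "time_s": time; "joint_positions": joint angles; "qvel": joint speeds; "effort": joint torques, N m; "tool_pos": TCP position; "orientation": TCP orientation; "force": force on the tool from outside, world axes, zero at the start; "torque": the same for the moment, N m; "gripper_width": finger opening in m.
Only numpy, scipy, OpenCV 4.12 (cv2) and the standard library are available. Lean on these libraries where they do the work, as an engineer would, in place of code of your own. Each camera call takes 0.05 s, during which the arm holds its last target.

TASK

Take the flat opener from the wooden board, put its blade in the notch at the front edge of the wax warmer's snapped-in cover and lever that edge up until it pops free, without pulling at the snapped-in cover with the gripper itself. Then lay the opener back on the board, next lay the cover flat in the metal tray, and last flip the toggle that was under it over to its other side until it clicks. Let go of everything and do not push the jars, lids, bottle and bowl about or knock them over.

Things in the scene. Friction and masses are not known exactly. Their poses are not given: they have to be found in the camera images.
- warmer: White table-top wax warmer, fixed. Origin on the table under the middle of its cover; x points from the front (notch) side to the back. Box from x = -64 to 200 mm, 180 mm wide (y), deck 75 mm high. A lidded pan, 128 mm wide, centre x = 128 mm, stands on it to 128 mm height. The cover lies flush in a 103 x 63 mm recess centred on the origin.
- seat (a point): On the warmer, 64 mm above its origin: where the cover's origin lies while snapped in; axes as the warmer's. With the cover off there is an open well here, 52 mm wide (y), x = -51 to 45 mm, its floor 44 mm below this point.
- notch (a point): On the warmer: middle of the pry notch, x = -47 mm, 70 mm above the table; axes as the warmer's. The opening runs from the front bar (x = -51.5 mm) to the cover's lip (x = -43 mm) and is 26 mm wide (y). To pass over the bar and under the lip the blade must slope tip-down by about 25 to 40 degrees.
- fulcrum (a point): On the warmer: middle of the upper outer edge of the front bar, x = -64 mm, 70 mm above the table, flush with the box's front face; axes as the warmer's. The bar (x = -64 to -51.5 mm) has here a groove 28 mm wide (y), 5 mm below the deck, in which the blade lies. Handle pushed down, blade 10 to 20 degrees tip-up over this edge, the cover pops.
- cover: Loose grey snap-in cover, 100 (x) x 60 (y) x 11 mm, about 60 g. Origin at the centre of its underside, z up, x from the notched edge to the back edge. Top plate 53 mm wide, 4 mm thick (z = 7 to 11 mm); from x = -50 to -30 mm there is only this plate (the lip). Behind that, flanges 60 mm wide and 3 mm thick at its foot. Ribs below, hollow between.
- cover_front (a point): Cover's top middle front edge, 50 mm before its origin, 11 mm up; axes as the cover's. Two spring catches hold the cover (about 5 N). When this edge has risen about 10 mm they snap under it and prop it up 8 degrees, this edge 14 mm above the deck, back edge still in the recess. Then it can be pinched from above across the 53 mm wide lip and lifted out.
- opener: Loose flat opener on the board, about 70 g. Wooden handle 90 x 16 x 14 mm (x, y, z), x = -90 to 0 mm; steel blade x = 0 to 75 mm, 18 mm wide, 3 mm thick, its mid-plane 7 mm above the handle's underside. Origin at the joint of handle and blade, on the underside; x towards the blade's tip, z up. It balances near its origin.
- opener_tip (a point): Middle of the blade's tip edge, 75 mm ahead of the opener's origin, 7 mm above its underside.
- board: Wooden board fixed on the table, 220 (x) x 150 (y) x 12 mm. Origin at the centre of its underside. On the left or the right of the warmer.
- tray: Open aluminium tray fixed on the table, 180 (x) x 150 (y) mm, 18 mm high, walls and floor about 4 mm thick. Origin at the centre of its underside. On the other side from the board.
- toggle (a joint): Snap-over toggle in the well: 0 leaning to the front (start), 0.87 rad leaning to the back. A spring drives it from the middle (0.44 rad) to either stop; about 2 to 3 N at its tip moves it.
- toggle_tip (a point): Centre of the round end (8 mm thick) of the toggle's steel lever, 26 mm from its pivot; the pivot lies 36 mm above the table, 4 mm behind the warmer's origin. It swings along the warmer's x, -7 to 15 mm from the origin; its top is 64 to 66 mm above the table, 9 to 11 mm below the deck.
- amber_jar: Closed amber glass jar with black cap, 62 mm wide, 70 mm high; leave it. Origin under its centre.
- amber_jar2: Closed amber glass jar with gold cap, 62 mm wide, 70 mm high; leave it. Origin under its centre.
- glass_jar: Open clear glass jar, 92 mm wide, 80 mm high; leave it. Origin under its centre.
- lid_big: Loose gold jar lid lying open side up, 84 mm wide, 12 mm high; leave it. Origin under its centre.
- lid_small: Loose gold jar lid lying open side up, 66 mm wide, 12 mm high; leave it. Origin under its centre.
- pump_bottle: Clear pump bottle, 48 mm wide, 160 mm high; leave it. Origin under its centre.
- bowl: White bowl, 92 mm wide, 45 mm high; leave it. Origin under its centre.
Not all that is in view belongs to the job. There is more than one size of the cover; the one meant has the size given above. Several things have the shape of the opener; the one meant has the colours described above.

How it is judged:
On the way, in this order (a step that is already met when the one before it is completed fails the run):
1. the opener's blade is in the notch, under the lip of the snapped-in cover (distance between opener_tip and notch below 0.03 m and contact force between opener and cover above 0.3 N and z of opener_tip in the frame of cover below 0.0065 m and x of opener_tip in the frame of cover above -0.044 m), for 0.05 s.
2. the opener has popped the cover's front edge up (front edge 7 mm or more above the deck) and no finger holds the cover (z of cover_front in the frame of seat above 0.018 m and distance between opener_tip and cover_front below 0.05 m and contact force between the fingers and cover below 0.1 N), for 0.05 s.
3. the opener lies on the board again, let go (z of opener in the frame of board below 0.03 m and angle between opener's own x axis and vertical above 1.4 rad and x of opener in the frame of board between -0.11 and 0.11 m and y of opener in the frame of board between -0.075 and 0.075 m and contact force between the fingers and opener below 0.1 N and linear speed of opener below 0.03 m/s), for 0.2 s.
4. the cover lies flat in the tray, let go (z of cover in the frame of tray between -0.005 and 0.025 m and angle between cover's own x axis and vertical above 1.47 rad and angle between cover's own y axis and vertical above 1.47 rad and x of cover in the frame of tray between -0.06 and 0.06 m and y of cover in the frame of tray between -0.05 and 0.05 m and contact force between the fingers and cover below 0.1 N and linear speed of cover below 0.03 m/s), for 0.2 s.
5. the toggle has snapped over to the back (value of joint toggle above 0.75 rad), for 0.1 s.
At the end, for the whole second after the job is handed in: The opener lies flat on the board (its origin over the board), the cover lies flat (within 6 degrees) inside the tray, both let go and at rest, and the toggle has snapped over to the back (beyond 0.75 rad) (all of step 3 and all of step 4 and value of joint toggle above 0.75 rad); the robot touches nothing.
It fails at once if the fingers push or pull the cover with more than 3 N while it is still snapped in (distance between cover and seat below 0.004 m and z of cover_front in the frame of seat below 0.014 m and contact force between the fingers and cover above 3 N).
It fails at once if a jar, jar lid, the bottle or the bowl is moved by more than 40 mm or tipped over (distance of any of amber_jar, amber_jar2, glass_jar, lid_big, lid_small, pump_bottle, bowl from where it was at the start of the episode above 0.04 m or angle between any of amber_jar, amber_jar2, glass_jar, lid_big, lid_small, pump_bottle, bowl's own z axis and vertical above 0.6 rad).
It also fails if it takes over 72 s, if anything falls off the work surface, if the arm or the gripper's body presses on something with over 40 N, if the wrist force passes 120 N, or if a joint passes its speed limit or range.

## Working session

There is one attempt and no reset: what is moved stays moved. The work goes in short steps, Python scripts to look and compute and a shell command to move; the robot and the scene stay as the last step left them, time stands still between calls to the robot, and variables do not carry over. Pictures are saved under pics/ and viewed, and the job is handed in when it is done.

```bash
mkdir -p pics; cat > h.py <<'E'
import numpy as np, cv2
from bench import robot, optics
np.set_printoptions(precision=4,suppress=True)
def snap(n,f):
    s=robot.sense(); c=optics.capture(n); c['s']=s
    cv2.imwrite(f'pics/{f}.png',cv2.cvtColor(c['image'],cv2.COLOR_RGB2BGR)); 
    import pickle; pickle.dump(c,open(f'pics/{f}.pkl','wb')); return c
def Rrpy(o):
    from scipy.spatial.transform import Rotation as R
    return R.from_euler('xyz',o).as_matrix()
def camT(c):
    if 'T' in c: return np.array(c['T'])
    T=np.eye(4);T[:3,:3]=Rrpy(c['s']['orientation']);T[:3,3]=c['s']['tool_pos'];return T@np.array(c['mount'])
def ray(c,uv):
    T=camT(c); d=T[:3,:3]@np.linalg.inv(c['K'])@np.array([uv[0],uv[1],1.]); return T[:3,3],d
def onz(c,uv,z):
    o,d=ray(c,uv); return o+d*(z-o[2])/d[2]
def proj(c,p):
    T=np.linalg.inv(camT(c)); q=np.array(c['K'])@(T[:3,:3]@np.array(p)+T[:3,3]); return q[:2]/q[2]
def load(f):
    import pickle; return pickle.load(open(f'pics/{f}.pkl','rb'))
E
python3 - <<'E'
from h import *
for n in ['scene','top','wrist']:
    c=snap(n,n+'0'); print(n,c['K'],camT(c))
    if 'mount' in c: print(c['mount'])
print(robot.sense())
E
```

```text
scene [[477.2483   0.     320.4955]
 [  0.     477.2483 199.8836]
 [  0.       0.       1.    ]] [[ 0.317   0.6363 -0.7033  1.4832]
 [ 0.9484 -0.2174  0.2308 -0.4054]
 [-0.0061 -0.7402 -0.6724  1.0171]
 [ 0.      0.      0.      1.    ]]
top [[416.7501   0.     313.218 ]
 [  0.     416.7501 200.4343]
 [  0.       0.       1.    ]] [[ 0.0248 -0.9905  0.135   0.3058]
 [-0.9996 -0.0231  0.0141 -0.0707]
 [-0.0108 -0.1353 -0.9907  1.5263]
 [ 0.      0.      0.      1.    ]]
wrist [[298.3521   0.     321.6179]
 [  0.     298.3521 198.3573]
 [  0.       0.       1.    ]] [[ 0.3994 -0.8793 -0.2594  0.296 ]
 [-0.9168 -0.3836 -0.1111 -0.498 ]
 [-0.0018  0.2822 -0.9593  0.3728]
 [ 0.      0.      0.      1.    ]]
[[ 0.     -0.9593 -0.2825  0.0725]
 [ 1.      0.0001 -0.0001  0.0001]
 [ 0.0002 -0.2825  0.9593  0.031 ]
 [ 0.      0.      0.      1.    ]]
{'time_s': 0.15, 'joint_positions': array([-1.3701,  0.1589,  1.598 , -0.    ,  1.3862, -0.2101]), 'qvel': array([ 0.0019, -0.0026, -0.0036, -0.0014,  0.0007,  0.0015]), 'effort': array([ -0.0006, -39.6379, -33.1784,  -0.0002,   0.0055,   0.    ]), 'tool_pos': array([ 0.2296, -0.5269,  0.4039]), 'orientation': array([-3.1402, -0.0003,  0.4108]), 'force': array([0.0835, 0.7982, 0.1478]), 'torque': array([-0.0373, -0.052 , -0.0066]), 'gripper_width': 0.08571756199125617}
```

View pics/scene0.png

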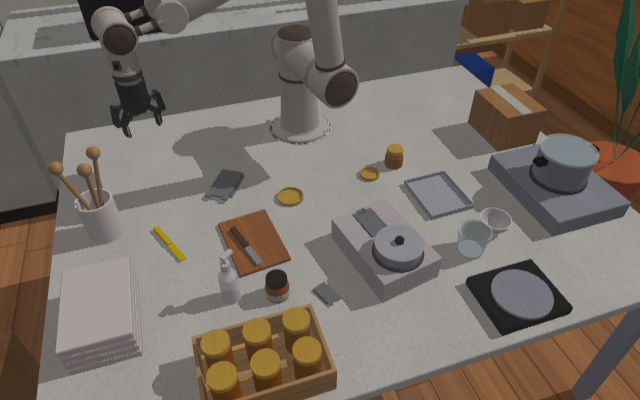

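View pics/top0.png

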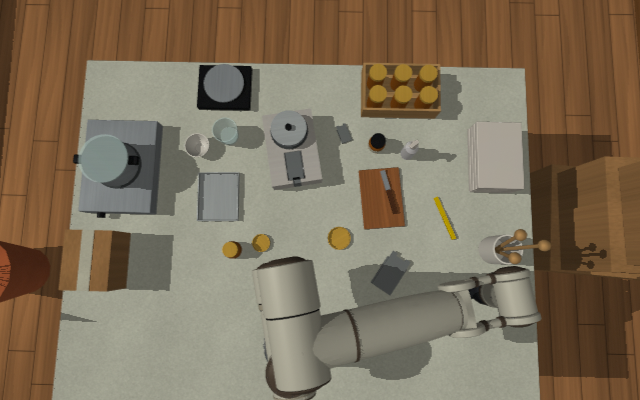

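View pics/wrist0.png

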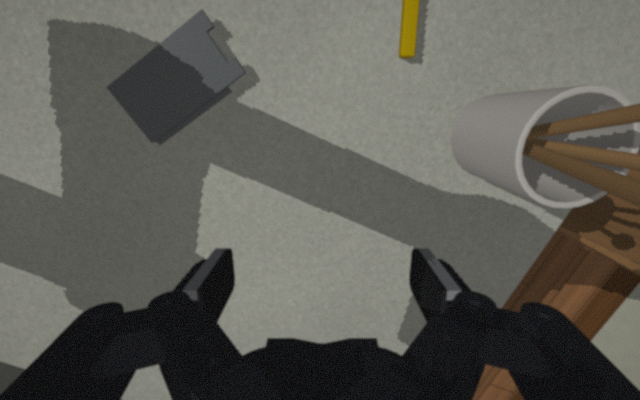

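The scene view has the warmer at about (385,245), the board with a brown-handled opener at (250,243), the yellow decoy at (168,242) and the tray at (438,194). The top view has the warmer at (293,150) with its notch side towards the robot, the board at (382,198) and the tray at (220,197). I'll enlarge both.

```bash
python3 - <<'E'
from h import *
a=cv2.imread('pics/top0.png')[90:240,190:420]; b=cv2.imread('pics/scene0.png')[190:310,200:450]
cv2.imwrite('pics/top0z.png',cv2.resize(a,(800,522),interpolation=cv2.INTER_CUBIC))
cv2.imwrite('pics/scene0z.png',cv2.resize(b,(800,384),interpolation=cv2.INTER_CUBIC))
E
```

```text
(no output)
```

View pics/top0z.png

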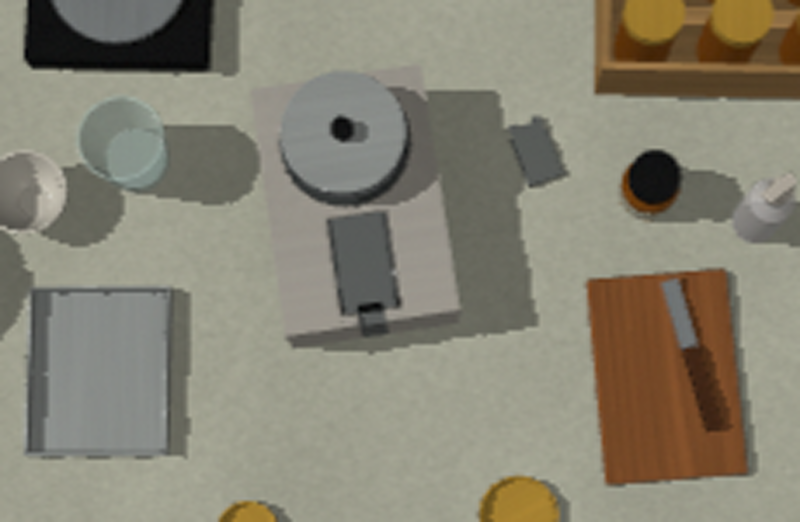

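View pics/scene0z.png

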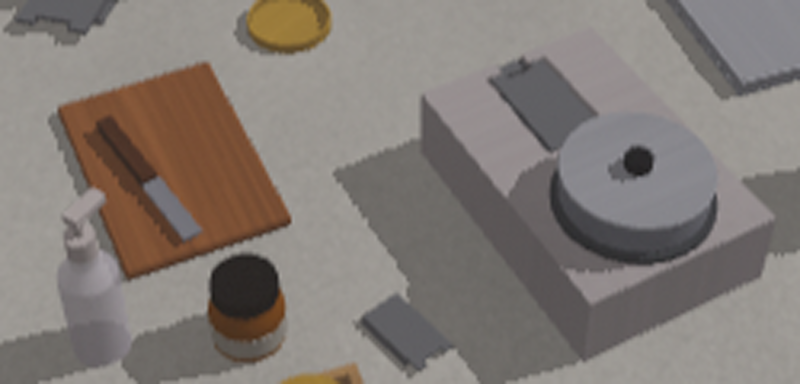

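```bash
python3 - <<'E'
from h import *
c=load('top0')
def z(u,v): return (190+u/3.478,90+v/3.478)
P=[onz(c,z(*p),0.075)[:2] for p in [(288,337),(460,311),(422,67),(252,88)]]
P=np.array(P);print(P, [np.linalg.norm(P[i]-P[(i+1)%4]) for i in range(4)])
f=(P[0]+P[1])/2;b=(P[2]+P[3])/2;d=(b-f)/np.linalg.norm(b-f);print('yaw',np.arctan2(d[1],d[0]),'origin',f+0.064*d, 'yaw2',np.arctan2(*(P[1]-P[0]))+0)
B=np.array([onz(c,z(*p),0.012)[:2] for p in [(606,485),(748,473),(729,269),(587,281)]]);print('board',B,B.mean(0),[np.linalg.norm(B[i]-B[(i+1)%4]) for i in range(4)])
T=np.array([onz(c,z(*p),0.018)[:2] for p in [(26,455),(168,455),(172,289),(32,289)]]);print('tray',T,T.mean(0),[np.linalg.norm(T[i]-T[(i+1)%4]) for i in range(4)])
O=np.array([onz(c,z(*p),0.022)[:2] for p in [(719,431),(690,346),(672,281)]]);print('op',O,np.linalg.norm(O[0]-O[1]),np.linalg.norm(O[2]-O[1]))
E
```

```text
[[ 0.5485  0.0939]
 [ 0.5793 -0.0803]
 [ 0.8367 -0.0351]
 [ 0.8103  0.1413]] [np.float64(0.17683354201041354), np.float64(0.26131802146119704), np.float64(0.17835296394421338), np.float64(0.26604389730947015)]
yaw 0.1766755201260658 origin [0.6269 0.018 ] yaw2 2.9664086882737055
board [[ 0.4102 -0.237 ]
 [ 0.4263 -0.3848]
 [ 0.6431 -0.3657]
 [ 0.6267 -0.215 ]] [ 0.5266 -0.3006] [np.float64(0.1486818769150002), np.float64(0.21761867551528355), np.float64(0.15158548901015428), np.float64(0.21756480318753582)]
tray [[0.4266 0.37  ]
 [0.4302 0.2211]
 [0.6069 0.2256]
 [0.6035 0.3746]] [0.5168 0.2978] [np.float64(0.14890314702161253), np.float64(0.17672932522490767), np.float64(0.14912306100500916), np.float64(0.1769182007354913)]
op [[ 0.4686 -0.3528]
 [ 0.5575 -0.3227]
 [ 0.6266 -0.3037]] 0.09390148911508511 0.07166153891266122
```

```bash
python3 -m pendant '.046 -.009 0 .015;.046 -.009 0 .015;.046 -.009 0 .015;.046 -.009 0 .015;.046 -.009 0.02 .015;.046 -.009 0.02 .015;.046 -.009 0.02 .02;0 0 0 0;0 0 0 0' 0; python3 - <<'E'
from h import *
c=snap('wrist','w1'); print(c['s']['tool_pos'],c['s']['orientation'])
E
```

```text
time_s: 1.05
tool_pos: [0.5058, -0.3537, 0.3446]
orientation: [-3.14, 0.001, 0.303]
force: [0.0, -0.6, 0.8]
gripper_width: 0.0854
[ 0.5058 -0.3537  0.3446] [-3.1398  0.0014  0.3031]
```

View pics/w1.png

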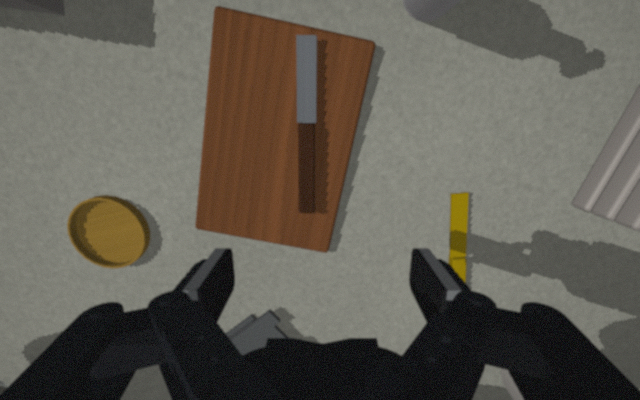

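The opener is upright in view. Its handle's back end is at about (308,211), the joint at (306,123) and the tip at (306,35).

```bash
python3 - <<'E'
from h import *
c=load('w1')
a=onz(c,(307.5,211),.026);j=onz(c,(307,123.5),.026);t=onz(c,(306.5,35),.0205)
print(a,j,t,np.linalg.norm(j-a),np.linalg.norm(t[:2]-j[:2]))
d=(t-a)[:2];yaw=np.arctan2(d[1],d[0]);print(yaw)
B=np.array([onz(c,p,.012)[:2] for p in [(197,228),(328,251),(374,41),(218,7)]]);print(B.mean(0),B)
u=d/np.linalg.norm(d)
s=c['s']; g=j[:2]-0.06*u
dd=g-s['tool_pos'][:2]; y=s['orientation'][2]
print('grasp',g,'tool dx,dy',dd@[np.cos(y),np.sin(y)],dd@[np.sin(y),-np.cos(y)], 'turn',y-yaw)
E
```

```text
[ 0.4764 -0.3472  0.026 ] [ 0.5591 -0.322   0.026 ] [ 0.6313 -0.2998  0.0205] 0.08647003079037148 0.0755007580516236
0.29671233132338115
[ 0.532  -0.2996] [[ 0.417  -0.2388]
 [ 0.4334 -0.3831]
 [ 0.6466 -0.359 ]
 [ 0.6309 -0.2176]]
grasp [ 0.5018 -0.3395] tool dx,dy 0.0003550145929951167 -0.01469742180976121 turn 0.006377129247650548
```

```bash
python3 -m pendant '0 -.0147 .03 .006;0 0 .04 0;0 0 .04 0;0 0 .03 0;0 0 .0175 0;0 0 0 0;0 0 0 0' 0; python3 - <<'E'
from h import *
c=snap('wrist','w2'); print(c['s']['tool_pos'],c['s']['orientation'])
E
```

```text
time_s: 1.8
tool_pos: [0.5006, -0.3418, 0.1896]
orientation: [3.14, -0.001, 0.293]
force: [0.8, -0.9, 0.4]
gripper_width: 0.0855
[ 0.5006 -0.3418  0.1896] [ 3.14   -0.0006  0.2932]
```

View pics/w2.png

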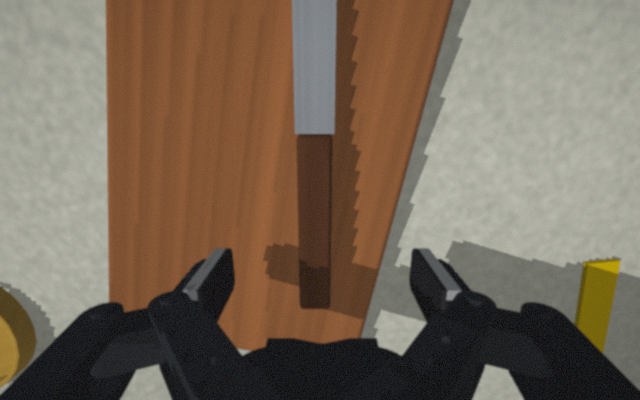

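The handle lies between the pads, with its axis at column 316 against about 322 for the jaws' middle.

```bash
python3 -m pendant '0 0 .001 0;0 0 0 0;0 0 0 0;0 0 0 0;0 0 0 0;0 0 0 0;0 0 0 0;0 0 0 0' 255; python3 -m pendant '0 0 -.02 0;0 0 -.03 0;0 0 -.03 0;0 0 -.03 0;0 0 0 0;0 0 0 0;0 0 0 0' ; python3 - <<'E'
from h import *
c=snap('wrist','w3'); c=snap('scene','s3');b=c['image'][190:290,200:300,::-1]
cv2.imwrite('pics/s3z.png',cv2.resize(b,(600,600),interpolation=cv2.INTER_CUBIC))
E
```

```text
time_s: 2.65
tool_pos: [0.5012, -0.3407, 0.1878]
orientation: [3.141, -0.0, 0.295]
force: [-0.9, -0.4, 4.7]
gripper_width: 0.0141
time_s: 3.35
tool_pos: [0.5004, -0.3399, 0.2952]
orientation: [-3.138, 0.002, 0.295]
force: [0.6, 0.9, -1.6]
gripper_width: 0.0143
```

View pics/w3.png

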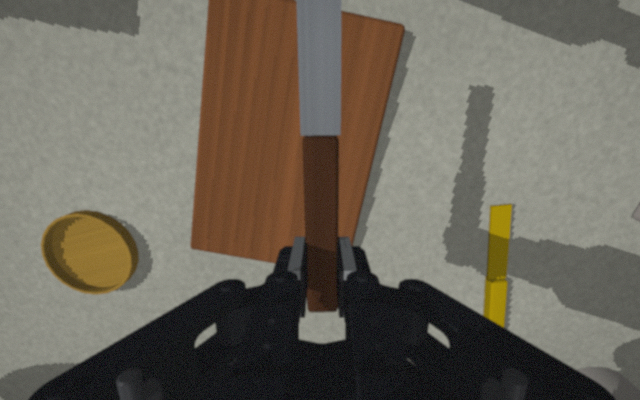

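View pics/s3.png

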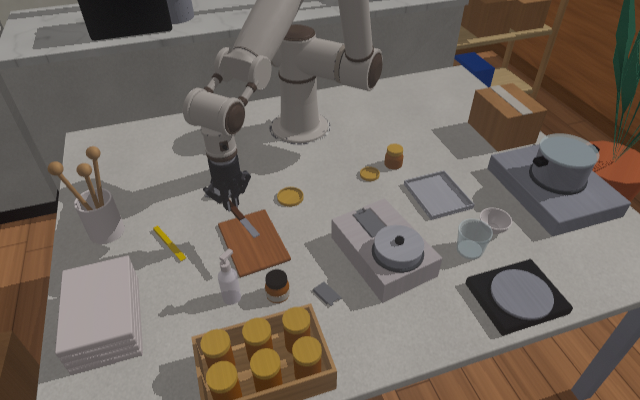

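Held level at the back of the handle. I'll lower it so the tip would meet the board at about 32°, then ease the grip in small steps so it pivots.

```bash
python3 -m pendant '0 0 .022 0;0 0 .021 0;0 0 0 0' ; for c in 225 218 214; do python3 -m pendant '0 0 0 0;0 0 0 0' $c | egrep 'force|width'; python3 -c "
from h import *
snap('wrist','w4_$c')"; done; python3 - <<'E'
from h import *
a=[load(f'w4_{c}')['image'][:,200:440,::-1] for c in (225,218,214)]
cv2.imwrite('pics/w4.png',np.hstack(a))
E
```

```text
time_s: 3.75
tool_pos: [0.4995, -0.3391, 0.2497]
orientation: [-3.134, 0.004, 0.295]
force: [-1.0, 0.8, -0.5]
gripper_width: 0.0143
force: [0.8, -0.7, -0.4]
gripper_width: 0.0143
force: [0.0, 0.2, -1.1]
gripper_width: 0.0142
force: [0.1, 0.6, -0.5]
gripper_width: 0.0141
```

View pics/w4.png

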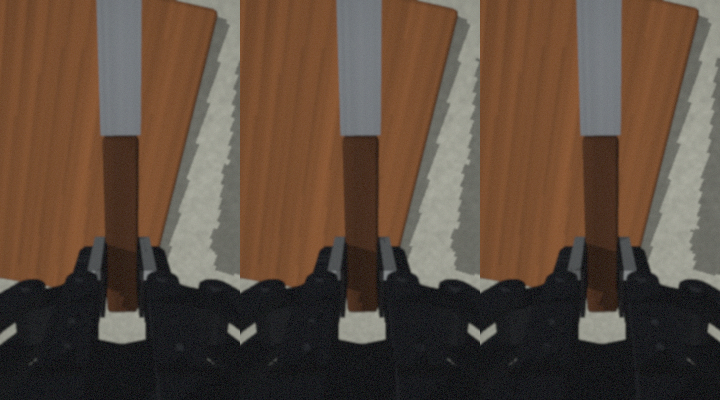

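```bash
for c in 211 209 207 205; do python3 -m pendant '0 0 0 0;0 0 0 0' $c | egrep 'width'; python3 -c "
from h import *
snap('wrist','w4_$c')"; done; python3 - <<'E'
from h import *
a=[load(f'w4_{c}')['image'][:,230:420,::-1] for c in (211,209,207,205)]
cv2.imwrite('pics/w4b.png',np.hstack(a))
E
```

```text
gripper_width: 0.0147
gripper_width: 0.0155
gripper_width: 0.016
gripper_width: 0.0168
```

View pics/w4b.png

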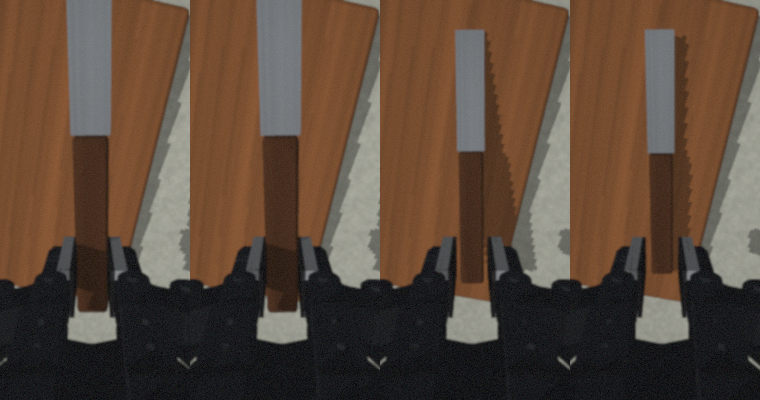

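Counts 225–209 held it level; at 207 it slipped and dropped back on the board. I'll check how it lies, then regrasp and try 208.

```bash
python3 -m pendant '0 0 0 0;0 0 0 0' 0; python3 - <<'E'
from h import *
c=snap('wrist','w5'); print(c['s']['tool_pos'],c['s']['orientation'])
E
```

```text
time_s: 5.7
tool_pos: [0.501, -0.3405, 0.2543]
orientation: [3.142, -0.0, 0.295]
force: [-0.0, 0.3, 0.3]
gripper_width: 0.0452
[ 0.501  -0.3405  0.2543] [ 3.1416 -0.      0.2948]
```

View pics/w5.png

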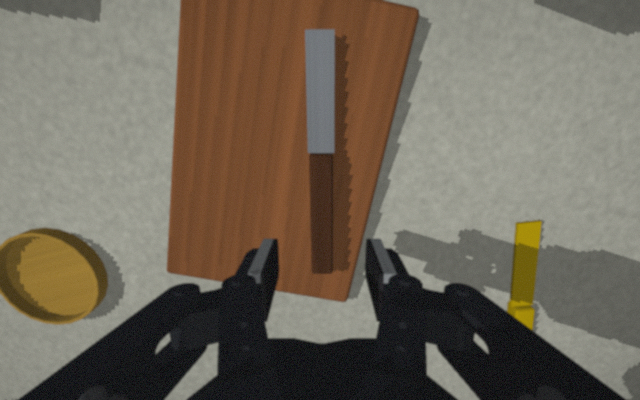

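```bash
python3 -m pendant '-.008 0 .03 0;0 0 .03 0;0 0 .0065 0;0 0 0 0;0 0 0 0' 0; python3 -m pendant '0 0 0 0;0 0 0 0;0 0 0 0;0 0 0 0;0 0 0 0;0 0 0 0;0 0 0 0' 235;  python3 -m pendant '0 0 -.02 0;0 0 -.03 0;0 0 -.015 0;0 0 0 0;0 0 0 0'; python3 -m pendant '0 0 0 0;0 0 0 0' 210; python3 -m pendant '0 0 0 0;0 0 0 0' 208; python3 - <<'E'
from h import *
c=snap('wrist','w6'); print(c['s']['tool_pos'],c['s']['orientation'])
E
```

```text
time_s: 6.25
tool_pos: [0.494, -0.3433, 0.1893]
orientation: [3.14, -0.001, 0.295]
force: [0.2, 0.6, 0.3]
gripper_width: 0.0852
time_s: 6.95
tool_pos: [0.4935, -0.343, 0.1883]
orientation: [3.141, -0.0, 0.295]
force: [-0.2, -0.3, 3.7]
gripper_width: 0.0143
time_s: 7.45
tool_pos: [0.4931, -0.3426, 0.252]
orientation: [-3.141, 0.0, 0.295]
force: [0.1, 0.5, -1.3]
gripper_width: 0.0142
time_s: 7.65
tool_pos: [0.4929, -0.3424, 0.2511]
orientation: [-3.139, 0.001, 0.295]
force: [0.2, -0.6, -1.0]
gripper_width: 0.015
time_s: 7.85
tool_pos: [0.4932, -0.3427, 0.2523]
orientation: [-3.141, 0.0, 0.295]
force: [-0.1, -0.5, -0.7]
gripper_width: 0.0158
[ 0.4932 -0.3427  0.2523] [-3.1408  0.0004  0.2948]
```

View pics/w6.png

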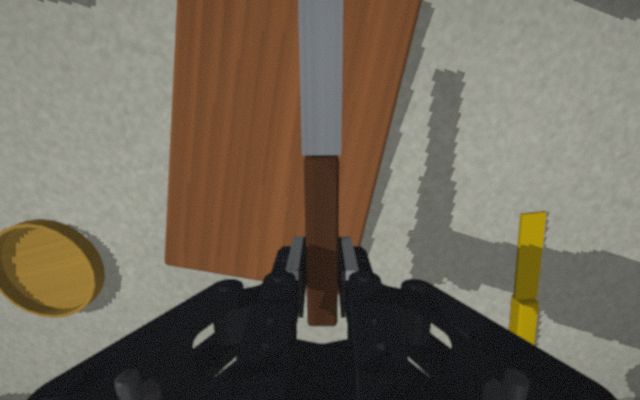

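```bash
python3 -m pendant '0 0 0 0;0 0 0 0;0 0 0 0;0 0 0 0' | grep width; python3 -c "
from h import *
snap('wrist','w7a')"; python3 -m pendant '0 0 0 0' 207 | grep width; python3 - <<'E'
from h import *
snap('wrist','w7b')
a=[load(c)['image'][:,180:460,::-1] for c in ('w7a','w7b')]
cv2.imwrite('pics/w7.png',np.hstack(a))
E
```

```text
gripper_width: 0.016
gripper_width: 0.0162
```

View pics/w7.png

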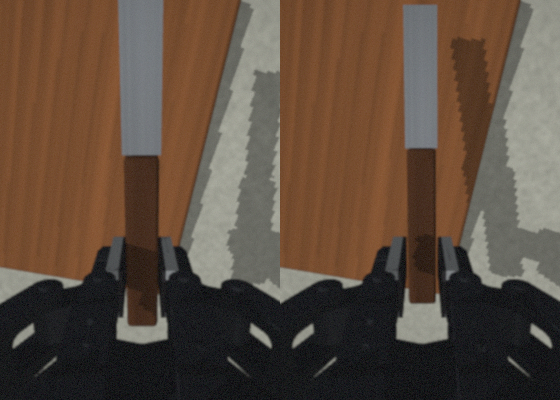

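It is falling with some tilt; clamp at once.

```bash
python3 -m pendant '0 0 0 0;0 0 0 0;0 0 0 0' 235 | grep width;  python3 - <<'E'
from h import *
snap('wrist','w8');c=snap('scene','s8');b=c['image'][170:290,180:300,::-1]
cv2.imwrite('pics/s8z.png',np.hstack([cv2.resize(b,(400,400),interpolation=cv2.INTER_CUBIC),load('w8')['image'][:,180:460,::-1]]))
E
```

```text
gripper_width: 0.0067
```

View pics/s8z.png

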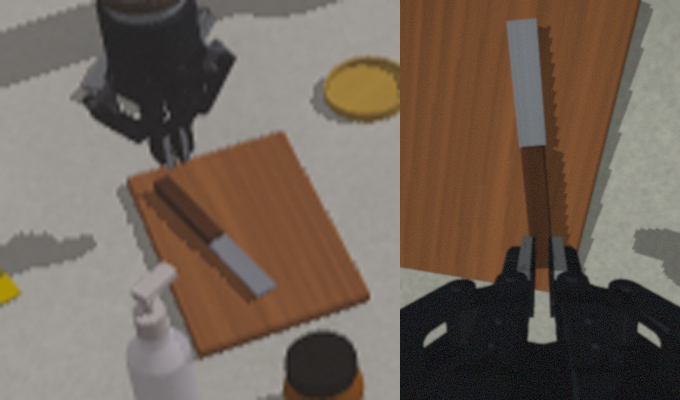

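It lies on the board again, turned slightly. Gravity pivoting is too abrupt. Instead I'll grip the handle nearer the joint, rest its rear on the warmer's right deck edge and press down, so the opener turns in the pads. First I re-measure.

```bash
python3 -m pendant '0 0 -.04 0;0 0 -.04 0;0 0 0 0;0 0 0 0;0 0 0 0' 0; python3 - <<'E'
from h import *
c=snap('wrist','w9'); print(c['s']['tool_pos'],c['s']['orientation'],c['s']['joint_positions'])
E
```

```text
time_s: 9.4
tool_pos: [0.493, -0.3425, 0.3314]
orientation: [-3.139, 0.001, 0.295]
force: [-0.2, -0.4, -0.9]
gripper_width: 0.0783
[ 0.493  -0.3425  0.3314] [-3.1394  0.0012  0.2948] [-0.8083  0.2867  1.5958 -0.      1.2616  0.4677]
```

View pics/w9.png

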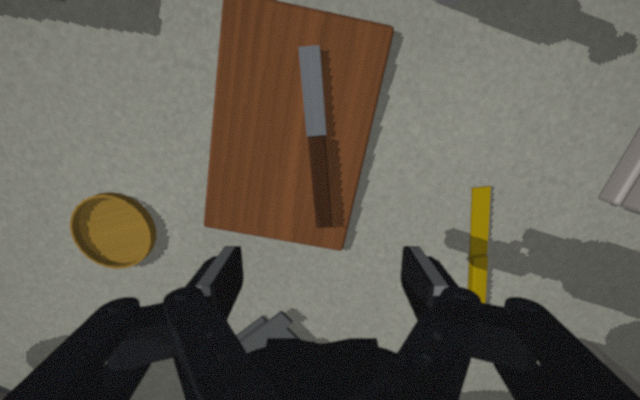

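```bash
python3 - <<'E'
from h import *
c=load('w9')
a=onz(c,(329,227),.026);j=onz(c,(316.5,136),.026);t=onz(c,(310,45.5),.0205)
print(a,j,t,np.linalg.norm(j-a),np.linalg.norm(t[:2]-j[:2]))
d=(t-a)[:2];yaw=np.arctan2(d[1],d[0]);u=d/np.linalg.norm(d)
s=c['s']; g=j[:2]-0.025*u; y=s['orientation'][2]; 
dd=g-s['tool_pos'][:2]
print(yaw,'grasp',g,'tool dx,dy',dd@[np.cos(y),np.sin(y)],dd@[np.sin(y),-np.cos(y)], 'turn',y-yaw)
c=load('top0')
for p,z in [((186,145),.045),((209,145),.045),((197,134),.045),((197,157),.045),((213,130),.08),((237,130),.08),((225,141),.0)]: print(p,onz(c,p,z)[:2])
E
```

```text
[ 0.4584 -0.3598  0.026 ] [ 0.5393 -0.3228  0.026 ] [ 0.6096 -0.296   0.0205] 0.08897842880358693 0.07521963790772344
0.3996030246756122 grasp [ 0.5163 -0.3325] tool dx,dy 0.025170503414987472 -0.002750859435095081 turn -0.10478448906691834
(186, 145) [0.7018 0.4217]
(209, 145) [0.7037 0.3372]
(197, 134) [0.7443 0.3839]
(197, 157) [0.6577 0.3784]
(213, 130) [0.75   0.3164]
(237, 130) [0.7518 0.2299]
(225, 141) [0.7326 0.2898]
```

```bash
python3 -m pendant '.025 -.003 .02 0;0 0 .03 -.055;0 0 .03 -.053;0 0 .035 0;0 0 .028 0;0 0 0 0;0 0 0 0' 0; python3 -m pendant '0 0 0 0;0 0 0 0;0 0 0 0;0 0 0 0;0 0 0 0;0 0 0 0;0 0 0 0' 255;  python3 -m pendant '0 0 -.03 0;0 0 -.04 0;0 0 -.04 0;0 0 -.04 0;0 0 0 0;0 0 0 0'; python3 - <<'E'
from h import *
c=snap('wrist','w10'); print(c['s']['tool_pos'],c['s']['orientation'])
E
```

```text
time_s: 10.15
tool_pos: [0.5161, -0.3324, 0.1891]
orientation: [-3.139, 0.001, 0.403]
force: [0.1, -0.5, 1.6]
gripper_width: 0.0851
time_s: 10.85
tool_pos: [0.5167, -0.333, 0.1906]
orientation: [3.14, -0.001, 0.403]
force: [-0.4, 1.3, 4.9]
gripper_width: 0.0142
time_s: 11.45
tool_pos: [0.5165, -0.3328, 0.3405]
orientation: [3.14, -0.001, 0.403]
force: [-0.2, -0.6, -1.1]
gripper_width: 0.014
[ 0.5165 -0.3328  0.3405] [ 3.1402 -0.0006  0.4028]
```

View pics/w10.png

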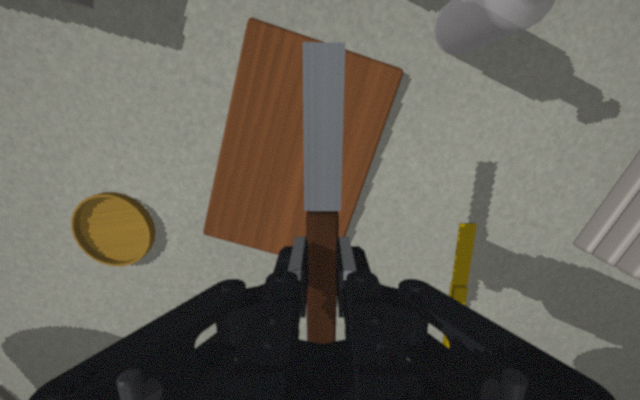

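```bash
python3 -m pendant '0 0 -.04 0;.0278 -.0375 0 0;.0278 -.0375 0 0;.0278 -.0375 0 0;.0278 -.0375 0 0;.0278 -.0375 0 0;.0278 -.0375 0 0;.0278 -.0375 0 0;.0278 -.0375 0 0;.0278 -.0375 0 0;.0278 -.0375 0 0;.0278 -.0375 0 0;0 0 0 -.14;0 0 0 -.14;0 0 0 -.14;0 0 0 -.14;0 0 0 -.14;0 0 0 -.14;0 0 0 -.14;0 0 0 -.14' ;python3 -m pendant '0 0 0 -.08;0 0 0 0;0 0 0 0'; python3 - <<'E'
from h import *
c=load('w10')
M=np.array(c['mount'])
def tl(uv,z):
    o=M[:3,3];d=M[:3,:3]@np.linalg.inv(c['K'])@np.array([uv[0],uv[1],1]);return o+d*(z-o[2])/d[2]
print(tl((322,211.5),.163),tl((324,42),.1685))
c=snap('wrist','w11'); print(c['s']['tool_pos'],c['s']['orientation'])
E
```

```text
time_s: 13.5
tool_pos: [0.6355, 0.1666, 0.3766]
orientation: [-3.136, 0.001, 1.529]
force: [0.2, 0.3, -0.0]
gripper_width: 0.0141
time_s: 13.8
tool_pos: [0.6357, 0.1666, 0.3778]
orientation: [-3.138, 0.0, 1.601]
force: [0.5, 0.3, 0.3]
gripper_width: 0.0138
[0.0272 0.0002 0.163 ] [0.0998 0.001  0.1685]
[0.6357 0.1666 0.3778] [-3.1382  0.0001  1.6008]
```

View pics/w11.png

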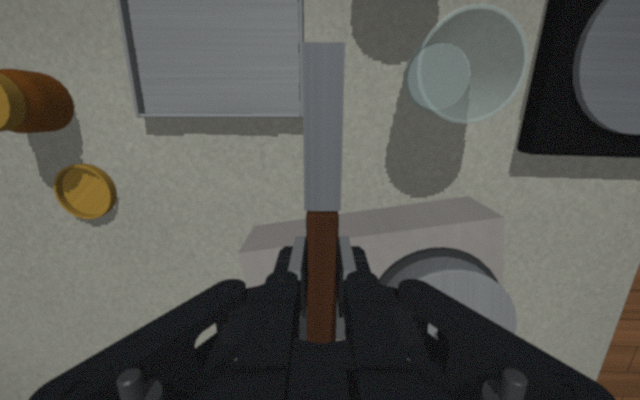

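```bash
python3 - <<'E'
from h import *
c=load('w11')
for p in [(240,250),(502,215)]: print(onz(c,p,.075))
for p in [(257,226),(470,198)]: print(onz(c,p,.0))
print('tray',onz(c,(304,116),.018))
E
```

```text
[0.5554 0.1022 0.075 ]
[0.8097 0.1473 0.075 ]
[0.5565 0.0981 0.    ]
[0.8152 0.1425 0.    ]
tray [0.6144 0.2324 0.018 ]
```

Held level with the joint 27 mm ahead of the grip. I'll shift 15 mm inward over the deck edge, descend, then press.

```bash
python3 -m pendant '-.008 0 .03 0;-.007 0 .03 0;0 0 .03 0;0 0 .02 0;0 0 .01 0;0 0 0 0'; python3 -m pendant '0 0 .005 0;0 0 .005 0;0 0 0 0' ; python3 -m pendant '0 0 .006 0;0 0 .006 0;0 0 0 0;0 0 0 0'; python3 -c "
from h import *
c=snap('wrist','w12'); print(c['s']['tool_pos'],c['s']['orientation'])"
```

```text
time_s: 14.45
tool_pos: [0.6358, 0.1516, 0.2579]
orientation: [-3.138, 0.0, 1.602]
force: [-0.0, 0.3, -0.4]
gripper_width: 0.0138
time_s: 14.75
tool_pos: [0.6373, 0.152, 0.2522]
orientation: [3.138, -0.0, 1.603]
force: [-2.5, 2.1, 6.5]
gripper_width: 0.0138
time_s: 15.15
tool_pos: [0.6379, 0.1534, 0.2418]
orientation: [3.135, -0.003, 1.603]
force: [-2.1, 6.9, 9.3]
gripper_width: 0.0143
[0.6379 0.1534 0.2418] [ 3.1349 -0.0031  1.6031]
```

View pics/w12.png

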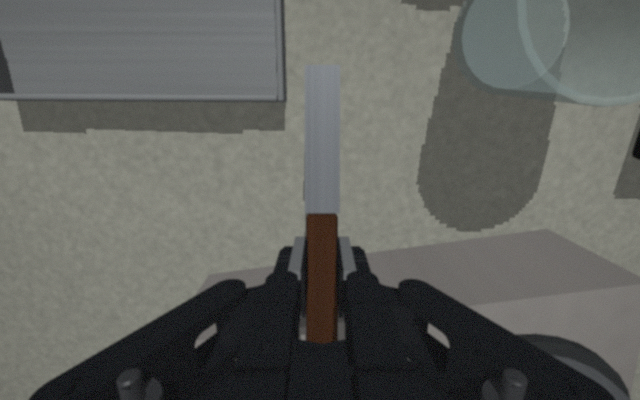

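It pivots at about 10 N: the tip moved from row 42 to row 65. I'll carry on.

```bash
cat >> h.py <<'E'
def pitch(c,vtip,vj=None,u=322,px=0.0,pz=.170,r=.1015):
    # angle tip-down of blade line through grip (0,pz) to tip top at distance r, from tip row
    M=np.array(c['mount']);o=M[:3,3];d=M[:3,:3]@np.linalg.inv(c['K'])@np.array([u,vtip,1.])
    from scipy.optimize import brentq
    f=lambda a:(lambda p:(p[0]-o[0])*d[2]-(p[1]-o[2])*d[0])((px+r*np.cos(a),pz+r*np.sin(a)-.0015*np.cos(a)))
    for lo,hi in [(-.6,1.3)]:
        return np.degrees(brentq(f,lo,hi))
E
python3 -m pendant '0 0 .006 0;0 0 .005 0;0 0 .004 0;0 0 0 0;0 0 0 0'; python3 -c "
from h import *
for f,v in (('w10',42),('w12',65)): print(pitch(load(f),v))
c=snap('wrist','w13'); print(c['s']['tool_pos'],c['s']['orientation'])
m=c['image'][:120,300:345].astype(int).mean(1); print()"
```

```text
time_s: 15.7
tool_pos: [0.6381, 0.1536, 0.2269]
orientation: [3.134, -0.003, 1.603]
force: [-1.4, 8.0, 9.2]
gripper_width: 0.014Traceback (most recent call last):
  File "<string>", line 3, in <module>
    for f,v in (('w10',42),('w12',65)): print(pitch(load(f),v))
                                              ~~~~~^^^^^^^^^^^
  File "h.py", line 28, in pitch
    return np.degrees(brentq(f,lo,hi))
                      ~~~~~~^^^^^^^^^
    r = _zeros._brentq(f, a, b, xtol, rtol, maxiter, args, full_output, disp)
ValueError: f(a) and f(b) must have different signs
```

```bash
python3 - <<'E'
from h import *
c=snap('wrist','w13'); print(c['s']['tool_pos'],c['s']['orientation'])
M=np.array(c['mount']);Mi=np.linalg.inv(M)
for a in range(-5,50,5):
    t=np.radians(a)
    q=lambda x,z:(lambda p:np.round((p[:2]/p[2]),1))(np.array(c['K'])@(Mi@np.array([x*np.cos(t)+z*np.sin(t),0,.170+x*np.sin(t)-z*np.cos(t),1]))[:3])
    print(a,'tip',q(.102,.0015),'joint',q(.027,.007), 'halfw tip',298.35*.009/(Mi@np.array([.102*np.cos(t),0,.17+.102*np.sin(t),1]))[2])
E
```

```text
[0.6381 0.1536 0.2269] [ 3.1342 -0.0034  1.6032]
-5 tip [319.9  30.9] joint [320.2 214.1] halfw tip 23.062378239602765
0 tip [320.1  35. ] joint [320.2 211. ] halfw tip 21.50723772883818
5 tip [320.2  40.5] joint [320.3 208.4] halfw tip 20.11550465984234
10 tip [320.3  47.1] joint [320.3 206.2] halfw tip 18.872574148763906
15 tip [320.4  54.6] joint [320.3 204.5] halfw tip 17.764136158262936
20 tip [320.4  62.8] joint [320.3 203.3] halfw tip 16.776695280347642
25 tip [320.5  71.4] joint [320.3 202.5] halfw tip 15.897841138435115
30 tip [320.6  80.4] joint [320.4 202.2] halfw tip 15.116357956679684
35 tip [320.6  89.7] joint [320.4 202.2] halfw tip 14.422234820034536
40 tip [320.7  99.1] joint [320.4 202.7] halfw tip 13.8066180658712
45 tip [320.7 108.7] joint [320.4 203.5] halfw tip 13.261732953860381
```

View pics/w13.png

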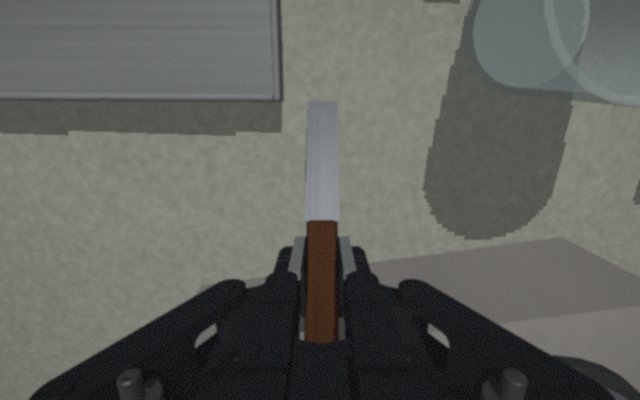

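Projected blade length (120 px against 170 px level) and tip width (30 px) both give about 30° tip-down. Next I lift, turn to the warmer's heading and hover in front of it.

```bash
python3 -m pendant '0 0 -.03 0;0 0 -.045 0;0 0 -.045 0;0 0 -.03 0;0 0 0 .143;0 0 0 .143;0 0 0 .143;0 0 0 .143;0 0 0 .143;0 0 0 .143;0 0 0 .143;0 0 0 .143;0 0 0 .143;0 0 0 .141;-.037 .026 0 0;-.037 .026 0 0;-.037 .026 0 0;-.037 .026 0 0;-.037 .026 0 0;0 0 0 0'; python3 -m pendant '0 0 0 0;0 0 0 0'; python3 -c "
from h import *
c=snap('wrist','w14'); print(c['s']['tool_pos'],c['s']['orientation'])"
```

```text
time_s: 17.75
tool_pos: [0.4743, -0.0108, 0.3729]
orientation: [3.14, 0.001, 0.171]
force: [0.9, 1.1, -0.9]
gripper_width: 0.014
time_s: 17.95
tool_pos: [0.4776, -0.0082, 0.3737]
orientation: [3.141, -0.002, 0.175]
force: [0.5, -0.6, -1.0]
gripper_width: 0.0142
[ 0.4776 -0.0082  0.3737] [ 3.141  -0.0021  0.1751]
```

View pics/w14.png

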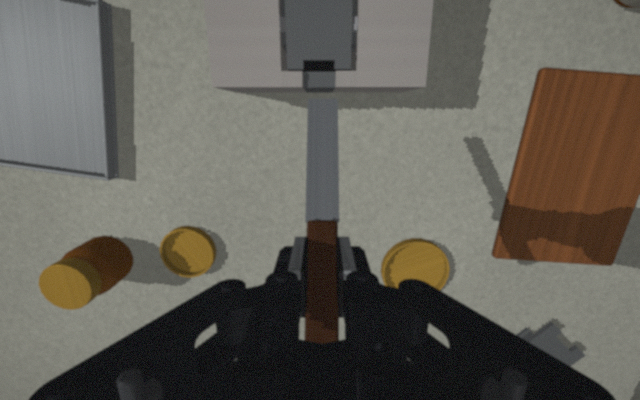

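The warmer's front edge is level at row 87 (columns 213–427) and the notch is at columns 304–335. The blade axis is at column 322 with the tip at row 98.

```bash
python3 - <<'E'
from h import *
c=load('w14')
g=cv2.resize(c['image'][0:130,200:450,::-1],(800,416),interpolation=cv2.INTER_CUBIC);cv2.imwrite('pics/w14z.png',g)
E
```

```text
(no output)
```

View pics/w14z.png

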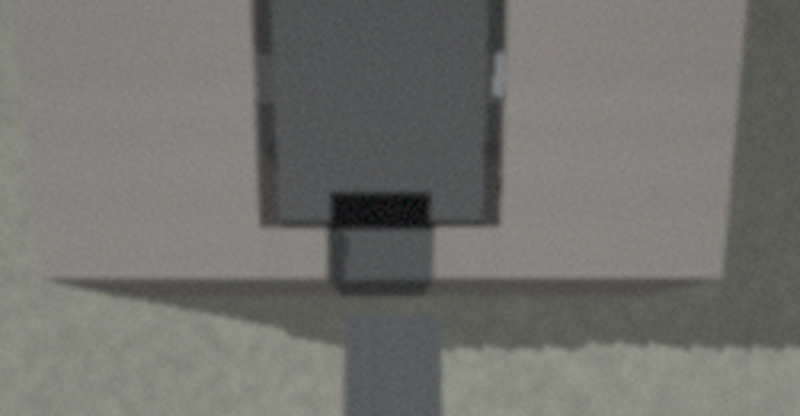

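```bash
python3 - <<'E'
from h import *
c=load('w14'); s=c['s']; R=Rrpy(s['orientation']); p0=np.array(s['tool_pos'])
def L(uv,z): w=onz(c,uv,z); return w,R.T@(w-p0)
for n,uv,z in [('FL',(214.7,87.5),.075),('FR',(426,87.5),.075),('bar in',(319,70.6),.070),('lip',(319,61),.075),('cov corner L',(286,70.3),.075),('covR',(349,70.3),.075),('grooveL',(303.8,87),.075),('grooveR',(334.7,87),.075)]:
    print(n,*L(uv,z))
M=np.array(c['mount']);Mi=np.linalg.inv(M);K=np.array(c['K'])
def pr(p): q=K@(Mi@np.append(p,1))[:3]; return q[:2]/q[2]
# fit pitch & joint offset from tip row (98.5) and joint row
from scipy.optimize import fsolve
def f(x):
    t,r=x; a=pr(np.array([(r+.075)*np.cos(t)+.0015*np.sin(t),0,.170+(r+.075)*np.sin(t)-.0015*np.cos(t)]))
    b=pr(np.array([r*np.cos(t)+.007*np.sin(t),0,.170+r*np.sin(t)-.007*np.cos(t)])); return [a[1]-99.5,b[1]-220.5]
t,r=fsolve(f,[.5,.02]); print(np.degrees(t),r,'tip ctr tool',(r+.075)*np.cos(t),.17+(r+.075)*np.sin(t))
E
```

```text
FL [0.5522 0.0965 0.075 ] [ 0.0911 -0.0903  0.2989]
FR [ 0.5832 -0.079   0.075 ] [0.0911 0.0879 0.299 ]
bar in [0.5811 0.0123 0.07  ] [ 0.1049 -0.0024  0.304 ]
lip [0.5877 0.0134 0.075 ] [ 0.1116 -0.0023  0.299 ]
cov corner L [0.5759 0.0392 0.075 ] [ 0.1045 -0.0297  0.2989]
covR [ 0.5851 -0.0124  0.075 ] [0.1045 0.0226 0.299 ]
grooveL [0.5656 0.0226 0.075 ] [ 0.0915 -0.0152  0.2989]
grooveR [ 0.5702 -0.0031  0.075 ] [0.0915 0.0109 0.2989]
32.76698271353628 0.017720814761966776 tip ctr tool 0.07796695158568569 0.22018270569188456
```

Everything agrees to about 1 mm with the given sizes: fulcrum 91 mm ahead, lip 112 mm, notch centre at −2 mm. The blade pitch is about 31–33°, which leaves the tip height uncertain, so I'll feel for the groove floor with the tip.

```bash
python3 -m pendant '.010 -.003 .03 0;.009 0 .03 0;0 0 .013 0;0 0 0 0;0 0 0 0'; for i in 1 2 3 4 5; do python3 -m pendant '0 0 .002 0;0 0 0 0' | egrep 'tool_pos|force'; done; python3 -c "
from h import *
c=snap('wrist','w15'); print(c['s']['tool_pos'],c['s']['orientation'])
g=cv2.resize(c['image'][0:200,220:420,::-1],(600,600),interpolation=cv2.INTER_CUBIC);cv2.imwrite('pics/w15z.png',g)"
```

```text
time_s: 18.5
tool_pos: [0.4955, -0.0021, 0.3007]
orientation: [3.141, -0.001, 0.175]
force: [1.1, 0.0, -0.6]
gripper_width: 0.0139
tool_pos: [0.4955, -0.0024, 0.299]
force: [0.1, 0.3, -1.0]
tool_pos: [0.4951, -0.0023, 0.296]
force: [0.4, -1.0, -1.3]
tool_pos: [0.495, -0.0023, 0.2936]
force: [-0.7, 0.5, -0.3]
tool_pos: [0.4951, -0.0023, 0.2916]
force: [0.6, 0.6, 0.7]
tool_pos: [0.4953, -0.0024, 0.2902]
force: [-2.5, 0.0, 3.3]
[ 0.4953 -0.0024  0.2902] [ 3.1413 -0.0006  0.1748]
```

View pics/w15z.png

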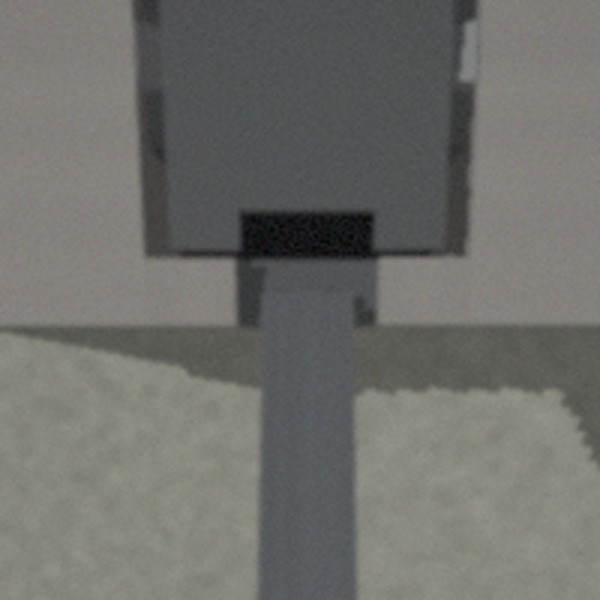

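The touch came at the TCP height predicted, and the blade is centred in the groove (columns 263–355 in a 240–377 groove). I'll raise it 5 mm and slide in along the blade slope.

```bash
python3 -m pendant '0 0 -.005 0;0 0 0 0' | egrep 'tool_pos|force'; for i in 1 2 3; do python3 -m pendant '.0035 0 .0022 0;.0035 0 .0022 0;0 0 0 0' | egrep 'tool_pos|force'; done; python3 -c "
from h import *
c=snap('wrist','w16'); print(c['s']['tool_pos'],c['s']['orientation'])
g=cv2.resize(c['image'][0:240,220:420,::-1],(500,600),interpolation=cv2.INTER_CUBIC);cv2.imwrite('pics/w16z.png',g)"
```

```text
tool_pos: [0.4953, -0.0023, 0.2953]
force: [0.7, -0.1, -0.2]
tool_pos: [0.5026, -0.001, 0.2905]
force: [1.4, 0.1, 1.1]
tool_pos: [0.5096, 0.0002, 0.286]
force: [2.3, 0.6, 0.3]
tool_pos: [0.5164, 0.0014, 0.2816]
force: [3.2, 0.9, 0.7]
[0.5164 0.0014 0.2816] [ 3.1414 -0.0016  0.1747]
```

View pics/w16z.png

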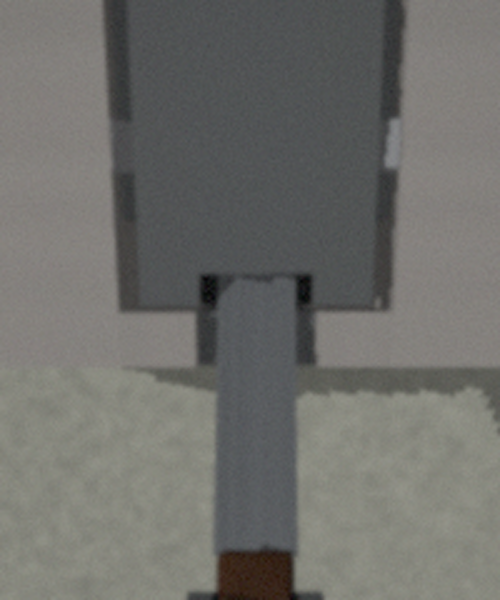

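The blade is under the lip's edge and centred. Now I lever by moving the handle down and slightly back.

```bash
for i in 1 2 3 4; do python3 -m pendant '-.0015 0 .005 0;-.0015 0 .005 0;0 0 0 0' | egrep 'tool_pos|force'; done; python3 -c "
from h import *
c=snap('wrist','w17'); print(c['s']['tool_pos'],c['s']['orientation'])
g=cv2.resize(c['image'][0:240,220:420,::-1],(500,600),interpolation=cv2.INTER_CUBIC);cv2.imwrite('pics/w17z.png',g)"
```

```text
tool_pos: [0.5132, 0.0009, 0.2718]
force: [5.6, 1.6, 4.4]
tool_pos: [0.51, 0.0003, 0.2618]
force: [3.5, 0.6, 3.9]
tool_pos: [0.507, -0.0003, 0.2518]
force: [1.9, 0.6, 6.3]
tool_pos: [0.5039, -0.0011, 0.2417]
force: [1.5, -1.6, 4.0]
[ 0.5039 -0.0011  0.2417] [3.1407 0.0008 0.1746]
```

View pics/w17z.png

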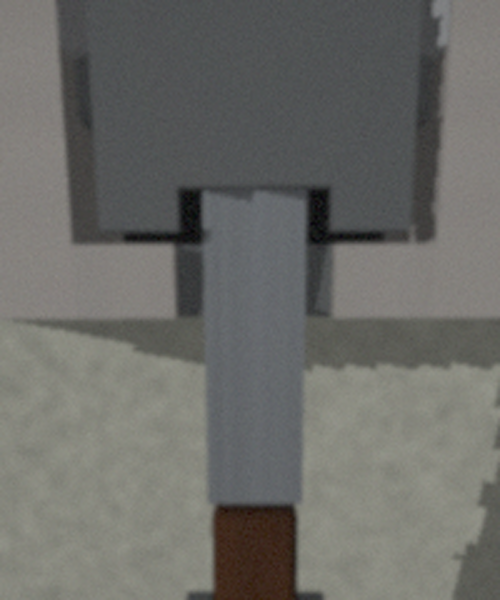

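The blade is about level and the lip is starting to rise. I continue down.

```bash
for i in 1 2 3; do python3 -m pendant '.001 0 .005 0;.001 0 .004 0;0 0 0 0' | egrep 'tool_pos|force'; done; python3 -c "
from h import *
c=snap('wrist','w18'); print(c['s']['tool_pos'],c['s']['orientation'])
g=cv2.resize(c['image'][0:240,220:420,::-1],(500,600),interpolation=cv2.INTER_CUBIC);cv2.imwrite('pics/w18z.png',g)"
```

```text
tool_pos: [0.505, -0.0003, 0.2321]
force: [-3.5, -0.2, 7.7]
tool_pos: [0.5073, 0.0002, 0.2233]
force: [-1.2, 0.5, 6.3]
tool_pos: [0.5092, 0.0006, 0.2142]
force: [-2.4, 0.2, 6.6]
[0.5092 0.0006 0.2142] [-3.1404  0.0034  0.1753]
```

View pics/w18z.png

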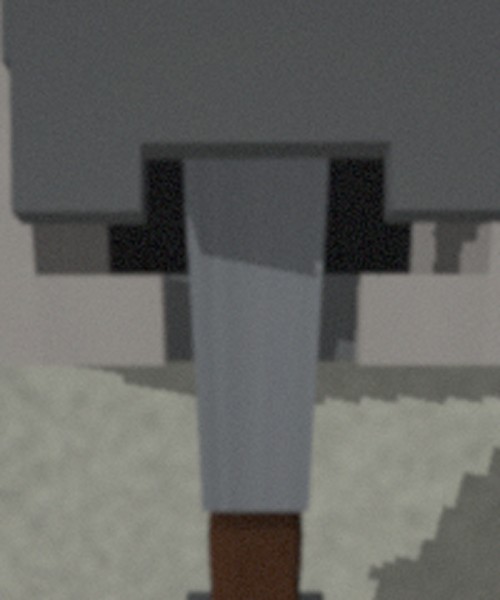

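```bash
python3 -m pendant '.001 0 .004 0;.001 0 .003 0;0 0 0 0;0 0 0 0;0 0 0 0' | egrep 'tool_pos|force'; python3 -c "
from h import *
c=snap('wrist','w19'); 
g=cv2.resize(c['image'][0:240,220:420,::-1],(400,480),interpolation=cv2.INTER_CUBIC)
c=snap('scene','s19');b=c['image'][190:290,320:420,::-1]
cv2.imwrite('pics/w19z.png',np.hstack([g,cv2.resize(b,(400,480),interpolation=cv2.INTER_CUBIC)]))"
```

```text
tool_pos: [0.5108, 0.0009, 0.2072]
force: [-2.7, 0.4, 6.4]
```

View pics/w19z.png

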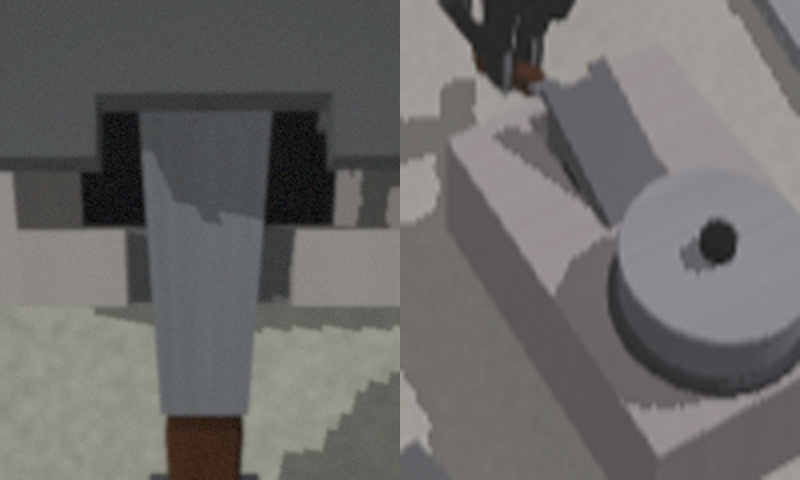

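The cover's front stands well clear in both views. I'll ease the handle up a little, draw back, and check that the cover stays propped.

```bash
python3 -m pendant '-.005 0 -.003 0;-.010 0 -.002 0;-.015 0 0 0;-.02 0 0 0;-.02 0 0 0;-.01 0 -.02 0;0 0 0 0;0 0 0 0' | egrep 'tool_pos|force'; python3 -c "
from h import *
c=snap('wrist','w20')
g=c['image'][:,:,::-1][:,100:540]
c=snap('scene','s20');b=c['image'][190:290,320:420,::-1]
cv2.imwrite('pics/w20z.png',np.hstack([g,cv2.resize(b,(350,400),interpolation=cv2.INTER_CUBIC)]))"
```

```text
tool_pos: [0.4326, -0.0133, 0.2324]
force: [0.2, 1.5, -0.8]
```

View pics/w20z.png

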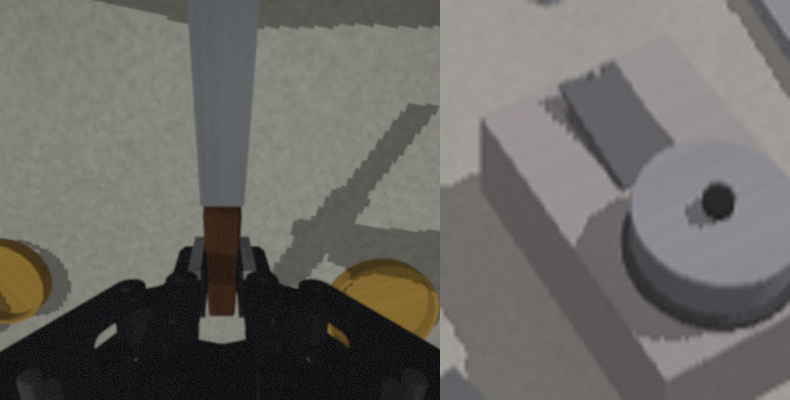

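The cover stays propped and the opener is free, about 25° tip-up. I'll check bottle and jar clearance for the lay-down.

```bash
python3 -c "
from h import *
c=load('top0')
print(onz(c,(378,142),.07),onz(c,(403,157),.0),onz(c,(412,148),.15), onz(c,(340,238),.006))"
python3 -m pendant '0 0 -.035 0;0 0 -.035 0;.0045 .0424 0 0;.0045 .0424 0 0;.0045 .0424 0 0;.0045 .0424 0 0;.0045 .0424 0 0;.0045 .0424 0 0;.0045 .0424 0 0;0 0 0 0;0 0 0 0'; python3 -c "
from h import *
c=snap('wrist','w21')"
```

```text
[ 0.7213 -0.2773  0.07  ] [ 0.6856 -0.3808  0.    ] [ 0.6801 -0.3809  0.15  ] [ 0.3775 -0.1499  0.006 ]
time_s: 25.5
tool_pos: [0.5157, -0.3005, 0.3011]
orientation: [-3.139, 0.001, 0.174]
force: [-0.1, 0.5, -0.7]
gripper_width: 0.0141
```

View pics/w21.png

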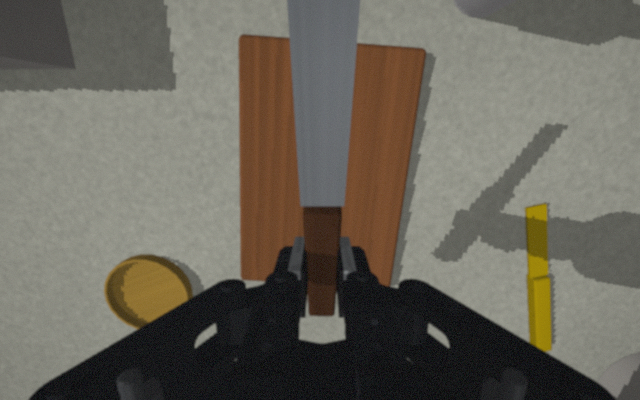

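```bash
python3 -m pendant '0 0 .03 0;0 0 .03 0;0 0 .01 0;0 0 .01 0;0 0 .01 0;0 0 .01 0;0 0 .007 0;0 0 0 0'; python3 -m pendant '0 0 .004 0;0 0 0 0';  python3 -c "
from h import *
c=snap('wrist','w22')"
```

```text
time_s: 26.35
tool_pos: [0.5183, -0.3014, 0.1995]
orientation: [3.135, -0.007, 0.175]
force: [4.3, 0.9, 9.3]
gripper_width: 0.0144
time_s: 26.55
tool_pos: [0.5185, -0.3017, 0.1962]
orientation: [3.133, -0.007, 0.175]
force: [3.9, 1.0, 13.4]
gripper_width: 0.0139
```

View pics/w22.png

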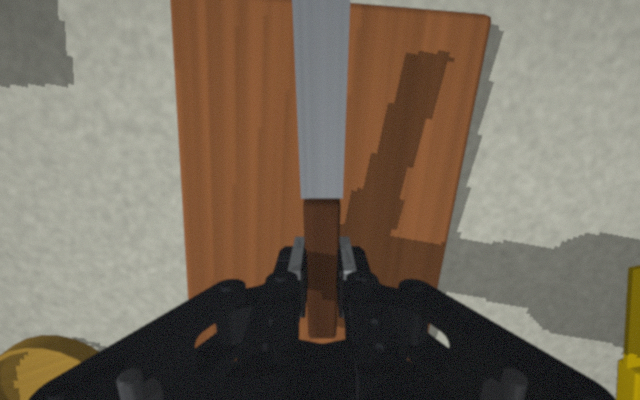

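Nearly flat. Press 3 mm more, release, rise.

```bash
python3 -m pendant '0 0 .003 0;0 0 0 0' | grep force; python3 -m pendant '0 0 0 0;0 0 0 0;0 0 0 0;0 0 0 0;0 0 0 0;0 0 -.04 0;0 0 -.05 0;0 0 -.04 0;0 0 0 0;0 0 0 0' 0;  python3 -c "
from h import *
c=snap('wrist','w23')"
```

```text
force: [2.9, -0.1, 12.1]
time_s: 27.8
tool_pos: [0.5159, -0.3002, 0.3197]
orientation: [3.14, -0.001, 0.175]
force: [-0.2, 0.5, 0.2]
gripper_width: 0.0856
```

View pics/w23.png

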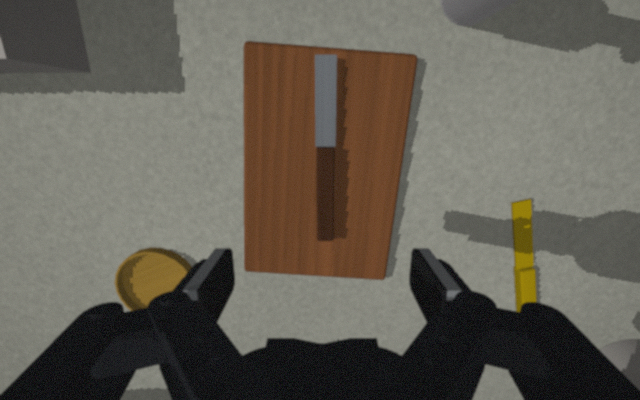

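The opener lies flat on the board (columns 314–337, rows 54–240). Next is the cover.

```bash
python3 -m pendant '.0164 -.037 0 0;.0164 -.037 0 0;.0164 -.037 0 0;.0164 -.037 0 0;.0164 -.037 0 0;.0164 -.037 0 0;.0164 -.037 0 0;.0164 -.037 0 0;0 0 .02 0;0 0 0 0;0 0 0 0' 0;  python3 -c "
from h import *
c=snap('wrist','w24');print(c['s']['tool_pos'])"
```

```text
time_s: 28.95
tool_pos: [0.5926, 0.0141, 0.2966]
orientation: [-3.14, 0.004, 0.175]
force: [0.1, -0.2, 1.6]
gripper_width: 0.0855
[0.5926 0.0141 0.2966]
```

View pics/w24.png

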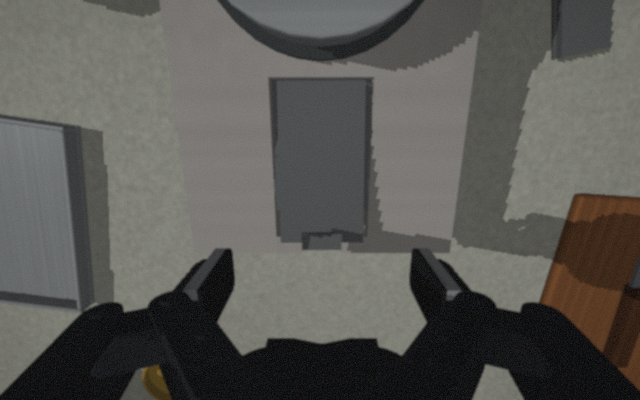

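```bash
python3 -c "
from h import *
c=load('w24');s=c['s'];R=Rrpy(s['orientation']);p=np.array(s['tool_pos'])
for uv,z in [((276,236),.089),((366,236),.089),((192,253),.075),((450,253),.075)]:
    w=onz(c,uv,z);print(w,R.T@(w-p))
g=cv2.resize(c['image'][60:270,220:420,::-1],(571,600),interpolation=cv2.INTER_CUBIC);cv2.imwrite('pics/w24z.png',g)"
```

```text
[0.582  0.0423 0.089 ] [-0.0047 -0.0294  0.2076]
[ 0.592  -0.0145  0.089 ] [-0.0047  0.0283  0.2076]
[0.5522 0.1002 0.075 ] [-0.0239 -0.0915  0.2218]
[ 0.5839 -0.0788  0.075 ] [-0.0237  0.0902  0.2216]
```

View pics/w24z.png

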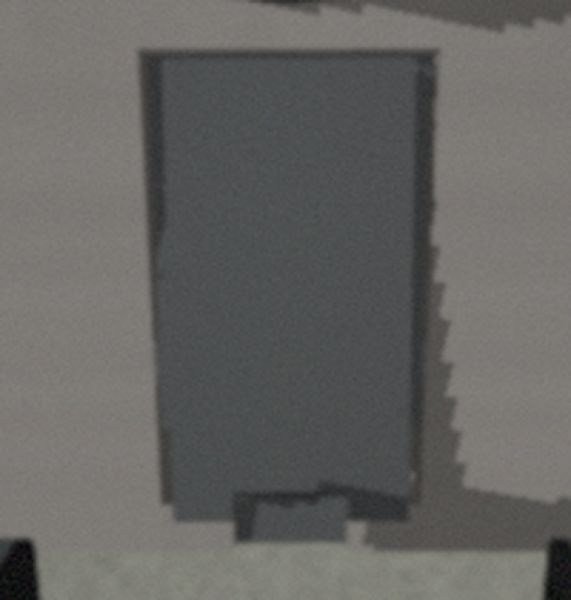

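The lip's front edge is about 9 mm behind the grip centre and the lateral centring is good. I'll go 2 mm forward, descend and pinch.

```bash
python3 -m pendant '.002 0 .02 0;0 0 .02 0;0 0 .009 0;0 0 0 0;0 0 0 0' 0; python3 -m pendant '0 0 0 0;0 0 0 0;0 0 0 0;0 0 0 0;0 0 0 0;0 0 0 0' 255;  python3 -c "
from h import *
c=snap('wrist','w25')"
```

```text
time_s: 29.5
tool_pos: [0.5957, 0.0141, 0.2505]
orientation: [3.141, -0.001, 0.174]
force: [0.8, 1.0, 0.1]
gripper_width: 0.0852
time_s: 30.1
tool_pos: [0.5958, 0.0146, 0.2502]
orientation: [3.141, -0.001, 0.175]
force: [0.5, -0.3, 3.9]
gripper_width: 0.0506
```

View pics/w25.png

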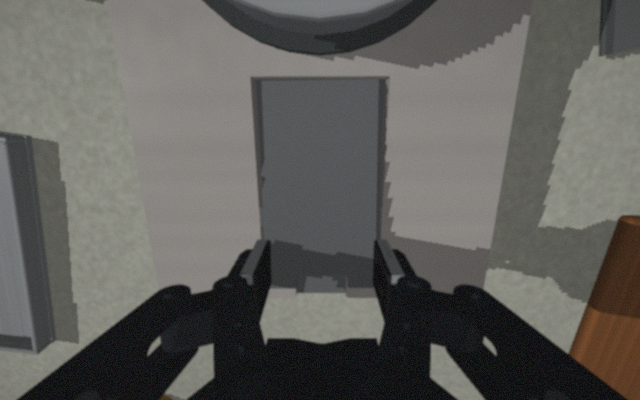

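Gripped at 50.6 mm, which reads about 2 mm low as it did on the handle. I lift gently and check.

```bash
python3 -m pendant '0 0 -.008 0;0 0 -.008 0;0 0 -.015 0;0 0 -.02 0;0 0 -.03 0;0 0 0 0;0 0 0 0';  python3 -c "
from h import *
c=snap('wrist','w26')
g=c['image'][:,:,::-1][:,100:540]
c=snap('scene','s26');b=c['image'][150:290,300:420,::-1]
cv2.imwrite('pics/w26z.png',np.hstack([g,cv2.resize(b,(350,400),interpolation=cv2.INTER_CUBIC)]))"
```

```text
time_s: 30.85
tool_pos: [0.5956, 0.0146, 0.3319]
orientation: [3.141, -0.002, 0.175]
force: [-0.2, -0.0, -0.3]
gripper_width: 0.0507
```

View pics/w26z.png

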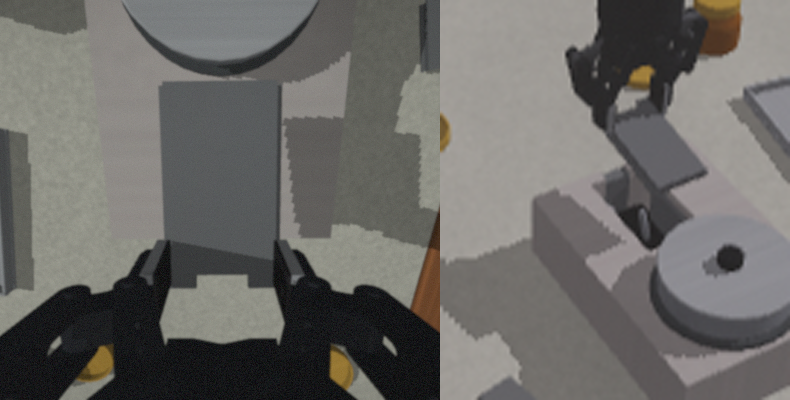

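Lifted out: the cover is held by its lip with its back slightly low, and the toggle shows in the well. I move to the tray, checking jar and tray positions on the way.

```bash
python3 -c "
from h import *
c=load('top0')
print('jar2',onz(c,(232,247),.07),'lid',onz(c,(262,242),.012))"
python3 -m pendant '-.0073 -.038 0 0;-.0073 -.038 0 0;-.0073 -.038 0 0;-.0073 -.038 0 0;-.0073 -.038 0 0;-.0073 -.038 0 0;-.0073 -.038 0 0;-.0073 -.038 0 0;0 0 0 .148;0 0 0 0;0 0 0 0';  python3 -c "
from h import *
c=snap('wrist','w27');print(c['s']['tool_pos'])"
```

```text
jar2 [0.3341 0.2286 0.07  ] lid [0.3559 0.1325 0.012 ]
time_s: 32.05
tool_pos: [0.4848, 0.3035, 0.3296]
orientation: [3.141, 0.002, 0.03]
force: [-0.2, 0.0, -1.5]
gripper_width: 0.0509
[0.4848 0.3035 0.3296]
```

View pics/w27.png

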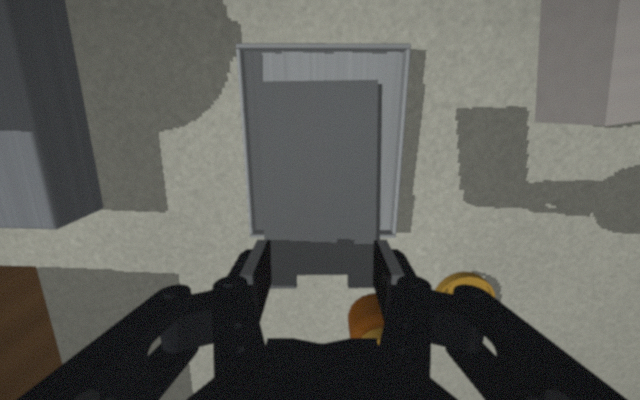

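```bash
python3 -c "
from h import *
c=load('w27');s=c['s'];R=Rrpy(s['orientation']);p=np.array(s['tool_pos'])
P=np.array([R.T@(onz(c,uv,.018)-p) for uv in [(239,45),(409,45),(395,234),(252,234)]]);print(P,P.mean(0))
"
```

```text
[[ 0.1259 -0.0705  0.3113]
 [ 0.1259  0.0741  0.3114]
 [-0.048   0.0744  0.3117]
 [-0.0479 -0.071   0.3116]] [0.039  0.0018 0.3115]
```

Tray and cover centres agree within 2 mm. I lower it, let the back edge touch and rotate the cover flat, then release.

```bash
python3 -m pendant '0 .002 .04 0;0 0 .04 0;0 0 .04 0;0 0 .015 0;0 0 .005 0;0 0 0 0'; for i in 1 2 ; do python3 -m pendant '0 0 .0035 0;0 0 0 0' | egrep 'pos|force'; done
```

```text
time_s: 32.7
tool_pos: [0.4859, 0.3017, 0.1916]
orientation: [-3.141, -0.001, 0.027]
force: [0.1, 0.4, 0.4]
gripper_width: 0.0506
tool_pos: [0.4863, 0.3022, 0.1891]
force: [0.6, 0.3, 2.7]
tool_pos: [0.486, 0.3023, 0.185]
force: [-0.3, -0.3, 5.7]
```

```bash
python3 -m pendant '0 0 .0035 0;0 0 .002 0;0 0 0 0' | egrep 'pos|force';  python3 -m pendant '0 0 0 0;0 0 0 0;0 0 0 0;0 0 0 0;0 0 -.03 0;0 0 -.05 0;0 0 -.05 0;0 0 0 0;0 0 0 0' 0;  python3 -c "
from h import *
c=snap('wrist','w28')
g=c['image'][:,:,::-1][:,100:540]
c=snap('scene','s28');b=c['image'][150:250,380:480,::-1]
cv2.imwrite('pics/w28z.png',np.hstack([g,cv2.resize(b,(350,400),interpolation=cv2.INTER_CUBIC)]))"
```

```text
tool_pos: [0.4854, 0.3021, 0.1788]
force: [-1.0, -0.1, 4.8]
time_s: 34.3
tool_pos: [0.4855, 0.302, 0.3097]
orientation: [-3.141, -0.003, 0.027]
force: [-0.6, -0.9, -0.8]
gripper_width: 0.0858
```

View pics/w28z.png

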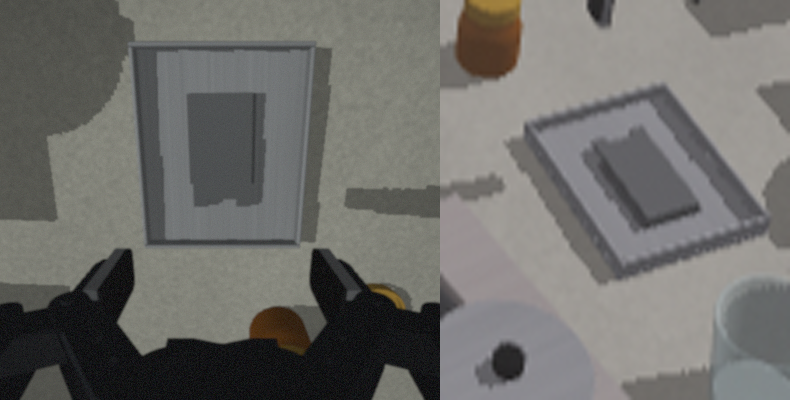

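The cover is flat in the tray (seen at 187–265, 92–206). Now the toggle: close the jaws and hover over the well, in front of the toggle.

```bash
python3 -m pendant '0 0 0 -.148;.0095 .0431 0 0;.0095 .0431 0 0;.0095 .0431 0 0;.0095 .0431 0 0;.0095 .0431 0 0;.0095 .0431 0 0;.0095 .0431 0 0;0 0 0 0;0 0 0 0' 255;  python3 -c "
from h import *
c=snap('wrist','w29');print(c['s']['tool_pos'])
snap('scene','s29')"
```

```text
time_s: 35.4
tool_pos: [0.6025, 0.0156, 0.3058]
orientation: [-3.14, 0.004, 0.173]
force: [0.8, 0.9, 0.5]
gripper_width: 0.0003
[0.6025 0.0156 0.3058]
```

View pics/w29.png

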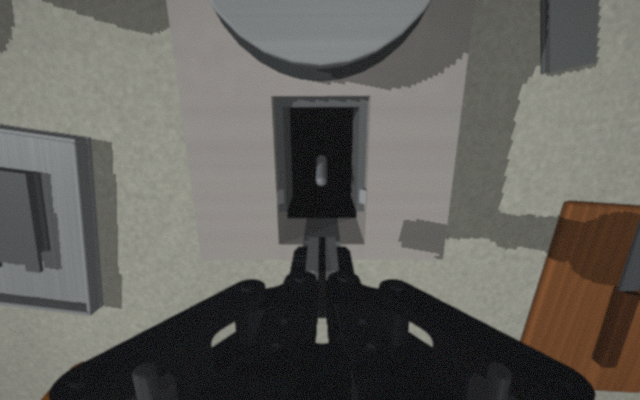

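```bash
python3 -c "
from h import *
c=load('w29');s=c['s'];R=Rrpy(s['orientation']);p=np.array(s['tool_pos'])
for uv,z in [((321,186),.06),((321,155),.04),((200,262),.075),((441,258),.075),((288,217),.070),((356,217),.07)]: print(uv,R.T@(onz(c,uv,z)-p))
g=cv2.resize(c['image'][80:270,240:400,::-1],(505,600),interpolation=cv2.INTER_CUBIC);cv2.imwrite('pics/w29z.png',g)"
```

```text
(321, 186) [ 0.0188 -0.0006  0.2458]
(321, 155) [ 0.0389 -0.0006  0.2657]
(200, 262) [-0.036  -0.0909  0.2312]
(441, 258) [-0.0325  0.0884  0.2308]
(288, 217) [-0.002  -0.0247  0.2359]
(356, 217) [-0.002   0.0249  0.2358]
```

View pics/w29z.png

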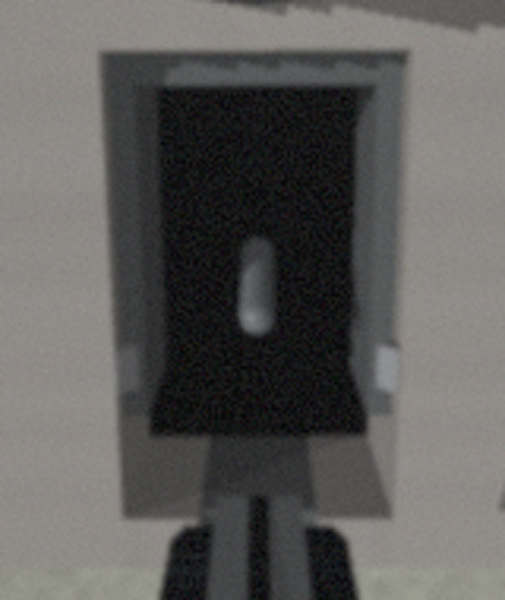

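The fingers will enter 8 mm in front of the lever and clear of the catches. Descend so the fingertips are at 55 mm, then push back.

```bash
python3 -m pendant '0 0 .03 0;0 0 .03 0;0 0 .018 0;0 0 0 0' | egrep 'pos|force'; python3 -m pendant '.004 0 0 0;.004 0 0 0;.004 0 0 0;0 0 0 0'| egrep 'pos|force'; python3 -m pendant '.004 0 0 0;.004 0 0 0;0 0 0 0'| egrep 'pos|force'; python3 -m pendant '.004 0 0 0;.004 0 0 0;0 0 0 0'| egrep 'pos|force'; python3 -c "
from h import *
c=snap('wrist','w30')
g=cv2.resize(c['image'][60:270,230:410,::-1],(514,600),interpolation=cv2.INTER_CUBIC);cv2.imwrite('pics/w30z.png',g)"
```

```text
tool_pos: [0.6008, 0.0182, 0.2263]
force: [-0.3, 0.1, -0.1]
tool_pos: [0.6158, 0.0186, 0.2315]
force: [-1.3, 0.8, 1.9]
tool_pos: [0.6234, 0.0197, 0.2305]
force: [-0.3, -0.3, 0.8]
tool_pos: [0.6308, 0.0212, 0.2299]
force: [-0.9, -0.0, 0.5]
```

View pics/w30z.png

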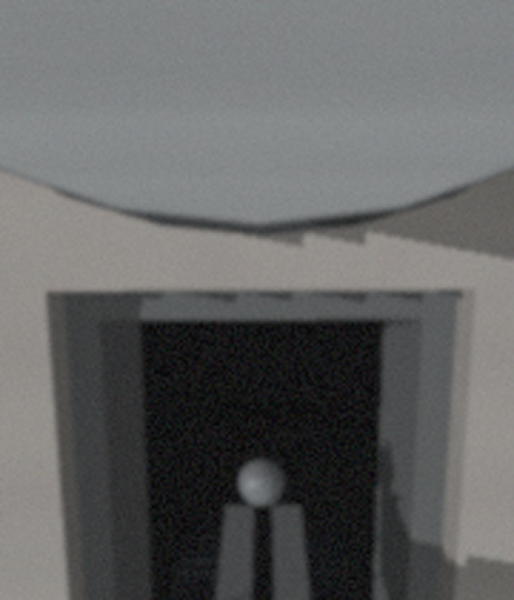

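```bash
python3 -c "
from h import *
c=load('w30');s=c['s'];p=onz(c,(321.5,229),.061);d=np.array([.985,.174]);print(p,(p[:2]-[.631,.0213])@d)"; python3 -m pendant '.003 0 0 0;.003 0 0 0;0 0 0 0'| egrep 'pos|force';  python3 -c "
from h import *
c=snap('wrist','w31')
g=cv2.resize(c['image'][60:270,230:410,::-1],(514,600),interpolation=cv2.INTER_CUBIC);cv2.imwrite('pics/w31z.png',g)"
```

```text
[0.6464 0.0241 0.061 ] 0.015633260564404814
tool_pos: [0.6342, 0.0217, 0.2293]
force: [-16.3, -4.0, 10.7]
```

View pics/w31z.png

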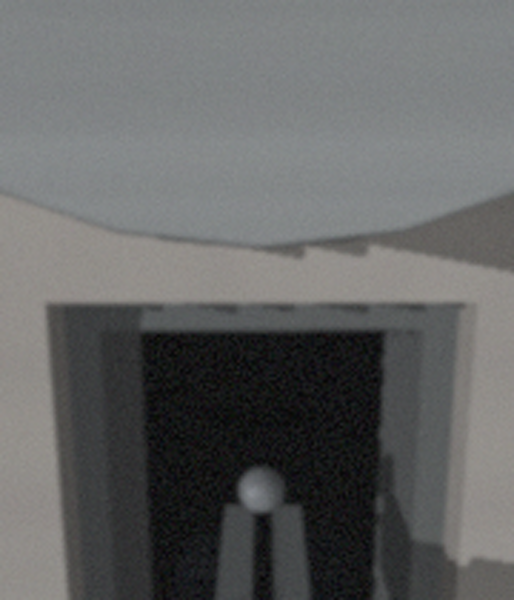

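The lever's end reached x ≈ 15.6 mm (expected 15) and then met its stop, with the force rising to 16 N. I back off, rise, and look.

```bash
python3 -m pendant '-.008 0 0 0;-.008 0 0 0;0 0 -.03 0;0 0 -.04 0;0 0 -.04 0;-.04 0 0 0;-.04 0 0 0;0 0 0 0;0 0 0 0';  python3 -c "
from h import *
c=snap('wrist','w32');print(c['s']['tool_pos'])
g=c['image'][:,:,::-1]
cv2.imwrite('pics/w32z.png',g)
c=snap('top','t32');cv2.imwrite('pics/t32z.png',cv2.resize(c['image'][90:260,190:460,::-1],(800,504),interpolation=cv2.INTER_CUBIC))
c=snap('scene','s32');cv2.imwrite('pics/s32z.png',cv2.resize(c['image'][140:310,200:520,::-1],(800,425),interpolation=cv2.INTER_CUBIC))"
```

```text
time_s: 38.2
tool_pos: [0.5413, 0.0055, 0.3402]
orientation: [3.141, -0.001, 0.174]
force: [1.0, -0.2, 0.1]
gripper_width: 0.0
[0.5413 0.0055 0.3402]
```

View pics/w32z.png

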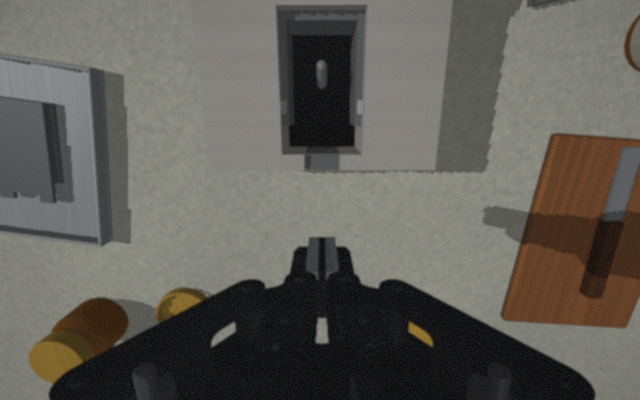

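View pics/s32z.png

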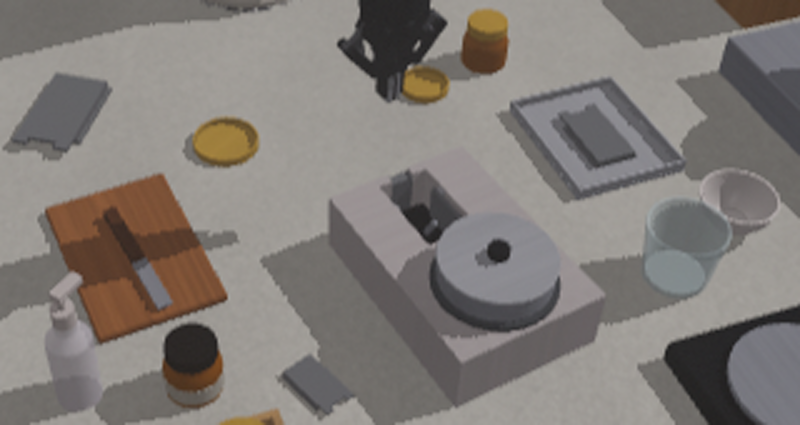

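View pics/t32z.png

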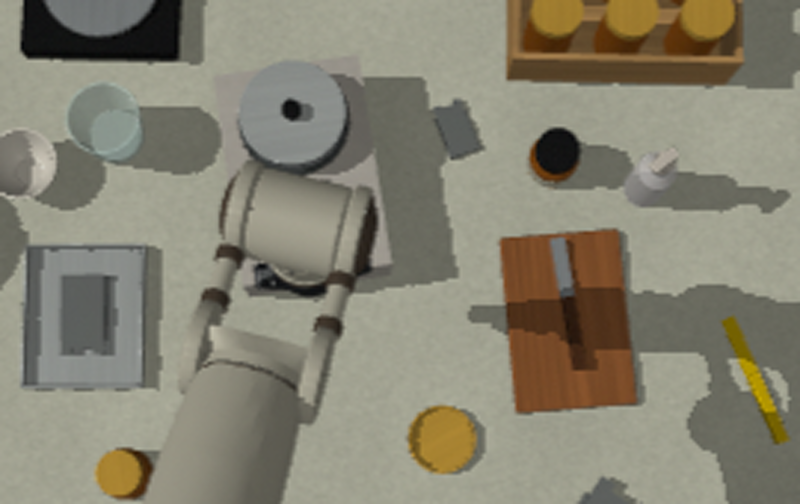

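```bash
python3 - <<'E'
from h import *
c=load('w32');d=np.array([.985,.174])
for v,z in [(66,.061),(82,.045),(62,.061)]: print(v,(onz(c,(321.5,v),z)[:2]-[.631,.0213])@d)
print('model tip px at x=15',proj(c,[.631+.015*.985,.0213+.015*.174,.061]),'at -7',proj(c,[.631-.007*.985,.0213-.007*.174,.061]),'pivot',proj(c,[.635,.022,.036]))
cv2.imwrite('pics/w32y.png',cv2.resize(c['image'][20:160,270:380,::-1],(471,600),interpolation=cv2.INTER_CUBIC))
E
```

```text
66 0.014520788731709523
82 0.004424919712303052
62 0.01734213447228173
model tip px at x=15 [321.7605  65.3118] at -7 [321.7716  95.6266] pivot [321.7597  83.4262]
```

View pics/w32y.png

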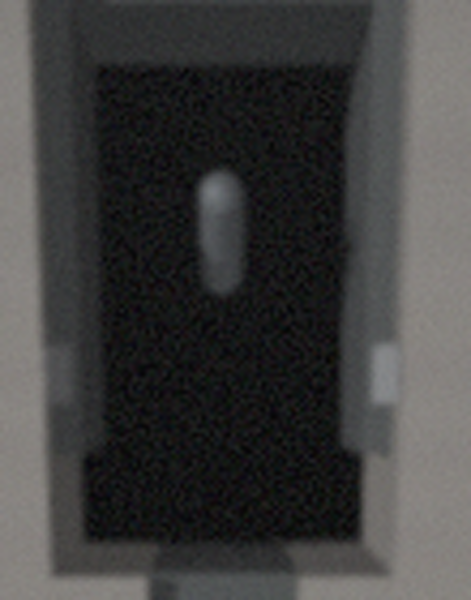

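The bright ball end is at row 64–65, which matches the back stop (65.3 predicted, against 95.6 for the front stop). The robot is clear of everything, so I hand in.

```bash
python3 -c "
from bench import robot
print(robot.sense()['force'],robot.sign_off())"
```

```text
the job is handed in; nothing more can be done
[0.59821799 0.47932235 0.50880114] None
```

I carried out all five steps in order and handed the job in at about 38 s of the 72 s. The hand-in gives no verdict, so the result rests on my own camera and force checks.

**What I did**
- **Tilting the opener:** the tool only points straight down, so I turned the opener in the grip by pressing its handle on the warmer's left deck edge. That gave about 30° tip-down.
- **Prying:** I slid the blade into the notch under the lip and pushed the handle down until the cover's front edge popped and stayed propped.
- **Putting things back:** I laid the opener on the board, pinched the propped cover by its lip, laid it in the tray, and pushed the toggle over with closed jaws.

**What went wrong**
- Two early attempts to let the opener swing down by loosening the grip failed. It dropped a few centimetres onto the board each time, and I picked it up again without harm.

**Last checks**
- **Opener and cover:** the pictures show the opener flat on the board and the cover flat near the middle of the tray, both released.
- **Toggle:** its tip is at the back stop, about 15 mm behind the warmer's origin. I judged the click from its position and the force rise at the stop, not from a joint reading.
- **Jars, lids, bottle and bowl:** all stand upright where they were, judged by eye in the last pictures.
- **Robot:** it touches nothing, and the final force reading was below 1 N. No check disagreed.

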